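# Check-weigh leaning sample jars by hand feel and tray them by fill

### The arm

A 6-joint arm with a two-finger parallel gripper is mounted at the origin on a cart in front of the work surface, level with it; the furniture and walls round the work are solid. World frame = base frame: x ahead of the robot, y to its left, z up, the work surface at z = 0. Lengths are in mm, angles in rad, forces in N, time in s.
With the tool pointing down it reaches from about 350 to 725 mm from the base axis. Payload 4.3 kg.
Tool frame: the origin (TCP) lies midway between the tips of the shut fingers; the grasp point (between the pads) lies 19 mm behind it; z points along the fingers, y is the direction in which the jaws open and shut (so a half turn about z gives the same grasp; the last joint's range is limited). The gripper opens to 85 mm and grips with 20 to 120 N. Pads are 22 mm wide; open, the fingers measure 114 mm over their backs; the gripper's body (76 mm by 85 mm) begins 54 mm behind the grasp point. The pads swing forward as they close: fully open they stand 13 mm farther back than shut.
Start: joints at [-1.28, 0.377, 0.081, 1.274, 0, 1.46], TCP at [224.353, -529.464, 231.329] pointing down, gripper open.
Joint ranges: [-2.72, 2.72], [-0.84, 1.66], [-1.02, 1.22], [-1.77, 2.12], [-1.37, 1.28], [-3.14, 3.14]. Speed limits (rad/s): [2.57, 2.57, 3.14, 3.14, 3.14, 3.14].

### API

Orientations are given as a unit quaternion [x, y, z, w].
In Python, from station import get_state, viewer, job, models gives the robot as it stands. The module is installed in compiled form; this text tells all that it offers.
- The arm moves only by the tool drive_tool, never from a script. Its argument "targets" is a list of rows, each a list of 3 entries, a list of its own where there are three numbers: the shift along the tool's x, y, z in m, then the turn, a rotation vector about the tool's x, y, z in degrees, then the opening, from 0 (shut) to 1 (fully open). A call has exactly 8 rows; each row shifts and turns the commanded pose from where the row before left it, along the tool's axes as they then stand; what a row does not reach is not made up. A row lasts 1/8 s, in which the tool goes at most 62.5 mm and 10.7 degrees, less where a joint would pass 70% of its speed; a pose out of reach is approached as far as the arm can. A call is refused whole if a number of a shift passes 0.0625 or a number of a turn 10.7, either way. A call with a gripper value outside its range is refused whole. The fingers move at their own pace and stop on an object; "newtons" is the grip in N (left out, the last holds). Time passes only in rows, so rows that do not move let the fingers close, or fill a call up. It gives the time, the measured TCP pose, the force and the opening at its end, in the units of the state.
- get_state(): the state, without advancing time (a new reading comes with each control period).
- viewer.snapshot(name): name is "scene" or "side" or "wrist"; returns a dict with "image" (384x512x3 uint8, red, green, blue), "K" (3x3 intrinsics, pixels), "xyz" and "attitude" of the camera in the world. Camera axes: x right, y up, looking along -z (the intrinsics and any distortion apply to the point x, -y, -z); pixel columns grow to the right and rows downward; lengths in mm; the calibration is good to about 2 mm. A picture is of the moment at which its call begins. There is no depth.
- job.finish_job(): hands the job in, once; it reports no verdict.
Trained networks look in the newest picture that a camera, given by its name, has taken for a name from the list of things; names that differ only in an ending like _2 or _b are one class to them, and where a whole thing is asked for, a point or a joint stands for the part that bears it (a point fixed in the world has none). Each returns a list of dicts, best first, with "p" (0 to 1); they miss things now and then, are a little off and sometimes report something else, mostly with a low value. They report only what shows in the picture. A call takes as long as a camera call. They do not tell look-alikes from the thing itself.
- models.search_frame(query, camera): "point" ([row, column] in pixels, amid what is visible of it).
- models.spot_point(query, camera): "point" ([row, column] in pixels: a listed point, or the origin of a listed thing).
The state is a dict: "time_s": time; "joint_positions": joint angles; "dq": joint speeds; "joint_efforts": joint torques, N m; "position": TCP position; "tcp_rot": TCP orientation; "ft_force": force on the tool from outside, world axes, zero at the start; "ft_torque": the same for the moment, N m; "opening": finger opening in mm.
Only numpy, scipy, OpenCV 4.12 (cv2) and the standard library are available. Lean on these libraries where they do the work, as an engineer would, in place of code of your own. Each camera call takes 0.05 s, during which the arm holds its last target.

### The job

Draw the three look-alike sample jars out of the leaning carrier against its sprung catches, heft each one in the gripper to judge its mass, and stand it gently upright on the floor of the right tray: under 180 g in the blue tray, 180 to 320 g in the white one, over 320 g in the red one (within 30 g of a limit either neighbour will do). Do not drop or tip over a jar, and leave the other things on the worktop standing where they are.

Things in the scene. Friction and masses are not known exactly. Their poses are not given: they have to be found in the camera images.
- jar_a: sealed green sample jar, blue lid, all three alike; starts in the carrier's right-hand (-y) pocket, leaning 30 degrees, lid towards the robot. Body 47 mm diameter; lid 48 mm, from 46 to 58 mm up; 58 mm tall. Origin: centre of underside, z along its axis to the lid. Mass is drawn anew each start, 72 to 450 g, whatever its name or pocket; centre of mass 25 to 33 mm up.
- jar_b: sealed green sample jar, blue lid, all three alike; starts in the carrier's middle pocket, leaning 30 degrees, lid towards the robot. Body 47 mm diameter; lid 48 mm, from 46 to 58 mm up; 58 mm tall. Origin: centre of underside, z along its axis to the lid. Mass is drawn anew each start, 72 to 450 g, whatever its name or pocket; centre of mass 25 to 33 mm up.
- jar_c: sealed green sample jar, blue lid, all three alike; starts in the carrier's left-hand (+y) pocket, leaning 30 degrees, lid towards the robot. Body 47 mm diameter; lid 48 mm, from 46 to 58 mm up; 58 mm tall. Origin: centre of underside, z along its axis to the lid. Mass is drawn anew each start, 72 to 450 g, whatever its name or pocket; centre of mass 25 to 33 mm up.
- carrier: fixed aluminium and grey jar carrier, 244 mm long (y), 100 mm deep (x), origin at the centre of its underside, x away from the robot. Three pockets at y = -80, 0, +80 mm; jar axes lean 30 degrees from vertical towards its -x. Between neighbouring jars the gap is 32 mm.
- pocket (a point): centre of the middle pocket's floor, 52 mm above the worktop; axes as the carrier's. Measured from the floor along a jar's axis: front lip 17 mm high, dividers beside the jars 12 mm, back wall 27 mm. A jar drawn out is clear of everything after 75 mm along its axis.
- catch (a point): centre of the middle pocket's rear catch roller. Each pocket has two white rollers (16 mm diameter, 12 mm wide), one up-slope behind the lid and its mirror image before it, reaching 72 mm from the floor along the jar's axis. They bear over the lid's top edge; drawing the jar straight out along its axis springs each back 1 to 2 mm and takes 3 to 6 N above the weight.
- tray_blue: fixed low blue tray for near-empty jars: under 180 g. 78 mm (x) by 186 mm (y) outside, 16 mm high, 4 mm walls and floor, so 70 by 178 mm inside: room for three jars in a row along y (60 mm apart). Origin at the centre of its underside. Any of the three trays can stand at any of three places.
- tray_blue_floor (a point): centre of the blue tray's inner floor, 4 mm above the worktop; axes as the tray's
- tray_white: fixed low white tray for part-filled jars: 180 to 320 g. 78 mm (x) by 186 mm (y) outside, 16 mm high, 4 mm walls and floor, so 70 by 178 mm inside: room for three jars in a row along y (60 mm apart). Origin at the centre of its underside. Any of the three trays can stand at any of three places.
- tray_white_floor (a point): centre of the white tray's inner floor, 4 mm above the worktop; axes as the tray's
- tray_red: fixed low red tray for full jars: over 320 g. 78 mm (x) by 186 mm (y) outside, 16 mm high, 4 mm walls and floor, so 70 by 178 mm inside: room for three jars in a row along y (60 mm apart). Origin at the centre of its underside. Any of the three trays can stand at any of three places.
- tray_red_floor (a point): centre of the red tray's inner floor, 4 mm above the worktop; axes as the tray's
- balance_top (a point): top of the steel cup (54 mm diameter) standing on the balance, 194 mm above the worktop: an obstacle between carrier and left-hand trays. The balance (about 80 mm high) reaches from about 150 mm before this point to 90 mm behind it and 110 mm to each side; everything is free in front of it at x below 0.5 m. All this is fixed.
- amberjar: loose bystander, to be left alone: brown jar with black lid, 54 mm diameter, 65 mm tall, not one of the three to sort; stands close beside the right (-y) end of the carrier; origin at the centre of its underside
- weight: loose bystander, to be left alone: brass knobbed weight, 29 mm diameter, 44 mm tall; stands between two trays; origin at the centre of its underside
- beigejar: loose bystander, to be left alone: beige jar with white lid, 57 mm diameter, 67 mm tall, not one of the three to sort; behind, between the two instruments; origin at the centre of its underside
- smallweight: loose bystander, to be left alone: brass knobbed weight, 23 mm diameter, 35 mm tall; behind the left-hand trays; origin at the centre of its underside
- bosshead: loose bystander, to be left alone: grey clamp boss head, 48x32x30 mm, behind, near the left-hand trays; origin at the centre of its underside
Mind the look-alikes: they are no part of the job. What is shaped like the jar_c but orange is not meant.

How it is judged:
By the outcome, as a careful person would: the job done as asked, in the order asked, and still so for the second after the job is handed in, with the robot touching nothing.
It also fails if it takes over 72 s, if anything falls off the work surface, if the arm or the gripper's body presses on something with over 40 N, if the wrist force passes 120 N, or if a joint passes its speed limit or range.

## Working session

There is one attempt and no reset: what is moved stays moved. The work goes in short steps, Python scripts to look and compute and a tool call to move; the robot and the scene stay as the last step left them, time stands still between calls to the robot, and variables do not carry over. Pictures are saved under pics/ and viewed, and the job is handed in when it is done.

Besides the shell and the picture viewer there is one more tool, called after ">>>" by a JSON object that holds its "name" and its "arguments", one argument or row to a line. drive_tool: Moves the arm, as the interface text tells. Its arguments: {"type":"object","properties":{"targets":{"type":"array"},"newtons":{"type":"number"}},"required":["targets"]}

```bash
mkdir -p pics; ls
cat > h.py <<'E'
import numpy as np, cv2
from scipy.spatial.transform import Rotation as R
from station import get_state, viewer, job, models
E
python3 - <<'E'
from h import *
s=get_state(); print({k:np.round(v,3).tolist() for k,v in s.items()})
for n in ["scene","side"]:
    d=viewer.snapshot(n); cv2.imwrite(f"pics/{n}0.png",d["image"][:,:,::-1]); print(n,np.round(d["K"],1).tolist(),d["xyz"],d["attitude"],[k for k in d])
    for q in ["pocket","catch","tray_blue_floor","tray_white_floor","tray_red_floor","balance_top","amberjar","jar_a","carrier","weight"]:
        print(q,[(np.round(r["point"],1).tolist(),round(r["p"],2)) for r in models.spot_point(q,n)][:4])
E
```

```text
pics
{'time_s': 0.0, 'joint_positions': [-1.28, 0.378, 0.08, 1.274, -0.0, 1.461], 'dq': [0.002, 0.002, 0.0, -0.0, -0.001, 0.001], 'joint_efforts': [0.001, -46.361, 26.988, 0.021, 0.0, -0.0], 'position': [224.139, -528.814, 230.36], 'tcp_rot': [0.98, 0.199, -0.0, -0.001], 'ft_force': [-0.909, 0.843, 0.456], 'ft_torque': [-0.026, -0.011, -0.032], 'opening': 85.3}
scene [[408.8, 0.0, 253.1], [0.0, 408.8, 198.5], [0.0, 0.0, 1.0]] [ -83.86349994  392.3798993  1116.29190328] [-0.15613119  0.30635028  0.82349857 -0.45124568] ['image', 'K', 'xyz', 'attitude']
pocket [([243.1, 143.1], 0.7), ([211.8, 313.0], 0.57)]
catch [([198.9, 320.1], 0.56)]
tray_blue_floor [([272.3, 254.6], 0.66)]
tray_white_floor [([324.7, 166.7], 0.82)]
tray_red_floor [([288.6, 145.3], 0.86)]
balance_top [([184.6, 203.8], 0.62)]
amberjar []
jar_a [([217.7, 291.7], 0.75), ([158.6, 318.1], 0.69), ([206.9, 337.1], 0.65), ([209.8, 317.4], 0.64)]
carrier [([220.1, 313.5], 0.76), ([323.8, 166.9], 0.55), ([289.9, 147.1], 0.41)]
weight [([297.2, 203.9], 0.4)]
side [[388.2, 0.0, 255.8], [0.0, 388.2, 195.7], [0.0, 0.0, 1.0]] [  666.04131697 -1001.34715365   811.78069695] [0.46360776 0.01394383 0.04811672 0.8846232 ] ['image', 'K', 'xyz', 'attitude']
pocket [([262.6, 219.0], 0.8)]
catch [([253.4, 214.2], 0.79), ([170.6, 290.1], 0.19)]
tray_blue_floor [([216.6, 213.1], 0.96)]
tray_white_floor [([172.6, 230.7], 0.73), ([171.6, 260.5], 0.24)]
tray_red_floor [([174.7, 257.4], 0.56)]
balance_top [([168.7, 287.7], 0.68)]
amberjar [([336.5, 189.1], 0.87)]
jar_a [([339.5, 295.5], 0.87), ([287.0, 203.4], 0.83), ([266.2, 217.2], 0.68), ([244.5, 230.8], 0.47)]
carrier [([278.4, 220.0], 0.56)]
weight [([191.1, 228.1], 0.49)]
```

View pics/scene0.png

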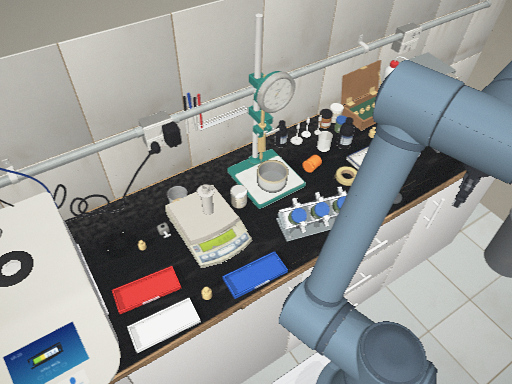

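View pics/side0.png

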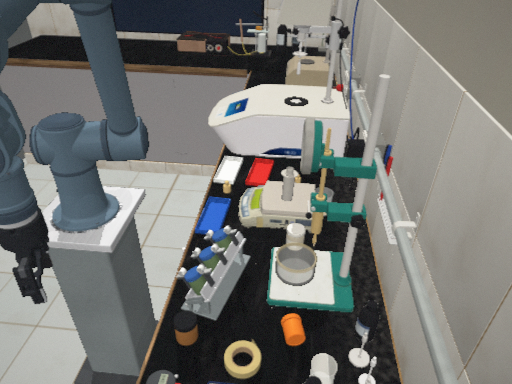

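```bash
cat >> h.py <<'E'
def ray(d,px):
    r,c=px; K=d["K"]; v=np.array([(c-K[0,2])/K[0,0],-(r-K[1,2])/K[1,1],-1.0])
    return np.array(d["xyz"]), R.from_quat(d["attitude"]).as_matrix()@v
def onz(d,px,z):
    o,v=ray(d,px); t=(z-o[2])/v[2]; return o+t*v
def proj(d,p):
    p=R.from_quat(d["attitude"]).as_matrix().T@(np.array(p)-d["xyz"]); K=d["K"]
    return np.array([K[1,2]-K[1,1]*p[1]/-p[2], K[0,2]+K[0,0]*p[0]/-p[2]])
def tri(rs):
    A=np.zeros((3,3));b=np.zeros(3)
    for o,v in rs:
        v=v/np.linalg.norm(v);P=np.eye(3)-np.outer(v,v);A+=P;b+=P@o
    return np.linalg.solve(A,b)
E
python3 - <<'E'
from h import *
d={n:viewer.snapshot(n) for n in ["scene","side"]}
P={"pocket":((211.8,313),(262.6,219),52),"catch":((198.9,320.1),(253.4,214.2),None),"blue":((272.3,254.6),(216.6,213.1),4),"white":((324.7,166.7),(172.6,230.7),4),"red":((288.6,145.3),(174.7,257.4),4),"bal":((184.6,203.8),(168.7,287.7),194),"carrier":((220.1,313.5),(278.4,220),0)}
for k,(a,b,z) in P.items():
    print(k,tri([ray(d["scene"],a),ray(d["side"],b)]).round(0), [onz(d[n],x,z).round(0).tolist() for n,x in (("scene",a),("side",b))] if z is not None else "")
print(onz(d["side"],(336.5,189.1),0))
E
```

```text
pocket [ 504. -249.   57.] [[505.0, -252.0, 52.0], [505.0, -243.0, 52.0]]
catch [ 501. -269.  111.] 
blue [438.  21.   3.] [[440.0, 21.0, 4.0], [437.0, 18.0, 4.0]]
white [445. 323.  -9.] [[432.0, 322.0, 4.0], [452.0, 308.0, 4.0]]
red [564. 325.  -3.] [[569.0, 328.0, 4.0], [560.0, 306.0, 4.0]]
bal [679.  50. 195.] [[686.0, 50.0, 194.0], [675.0, 46.0, 194.0]]
carrier [ 506. -258.    5.] [[505.0, -262.0, 0.0], [508.0, -252.0, 0.0]]
[ 466.45545592 -445.09731336    0.        ]
```

The scene view shows the carrier around (215,315) with jars leaning to the robot and the arm partly hiding it. The trays are blue (275,255), white (325,165) and red (290,145). Now zooming in for the carrier's yaw.

Run:
```python
from h import *
d={n:viewer.snapshot(n) for n in ["scene","side"]}
a=d["scene"]["image"][170:260,260:380,::-1]; b=d["side"]["image"][215:360,160:280,::-1]
cv2.imwrite("pics/za.png",cv2.resize(a,None,fx=6,fy=6,interpolation=cv2.INTER_CUBIC)[:600,:800])
cv2.imwrite("pics/zb.png",cv2.resize(b,None,fx=4,fy=4,interpolation=cv2.INTER_CUBIC))
# lids expected
for yaw in (0,):
  for y in (-80,0,80):
    p=np.array([505-29,-250+y,52+50]); print(y,[proj(d[n],p).round(1).tolist() for n in d])
for n in d:
  hsv=cv2.cvtColor(d[n]["image"],cv2.COLOR_RGB2HSV); m=cv2.inRange(hsv,(100,120,50),(125,255,255))
  k=cv2.connectedComponentsWithStats(m); print(n,[(c[::-1].round(1).tolist(),int(s[4])) for c,s in zip(k[3],k[2]) if s[4]>30][1:])
  for z,t in (("tray_blue",16),("tray_white",16),("tray_red",16)):
    r=models.search_frame(z,n); print(z,[(np.round(x["point"],1).tolist(),round(x["p"],2)) for x in r[:2]])
```

```text
-80 [[198.3, 339.4], [271.9, 200.7]]
0 [[208.5, 320.3], [250.0, 207.2]]
80 [[219.1, 300.4], [230.8, 212.8]]
scene [([119.5, 340.8], 71), ([175.9, 23.1], 79), ([201.5, 340.4], 66), ([208.9, 321.5], 164), ([214.9, 298.5], 167), ([274.0, 254.3], 1535), ([356.9, 46.5], 2719)]
tray_blue [([274.9, 256.8], 0.69)]
tray_white [([326.6, 164.6], 0.74)]
tray_red [([289.0, 146.9], 0.94), ([324.2, 163.8], 0.66)]
side [([93.0, 350.0], 35), ([107.3, 236.0], 174), ([153.4, 387.2], 64), ([151.3, 286.0], 152), ([217.1, 213.6], 1025), ([253.5, 206.0], 148), ([274.4, 191.7], 165)]
tray_blue [([211.9, 212.2], 0.85)]
tray_white [([168.5, 224.3], 0.89)]
tray_red [([170.3, 258.2], 0.69), ([326.5, 185.6], 0.69)]
```

View pics/za.png

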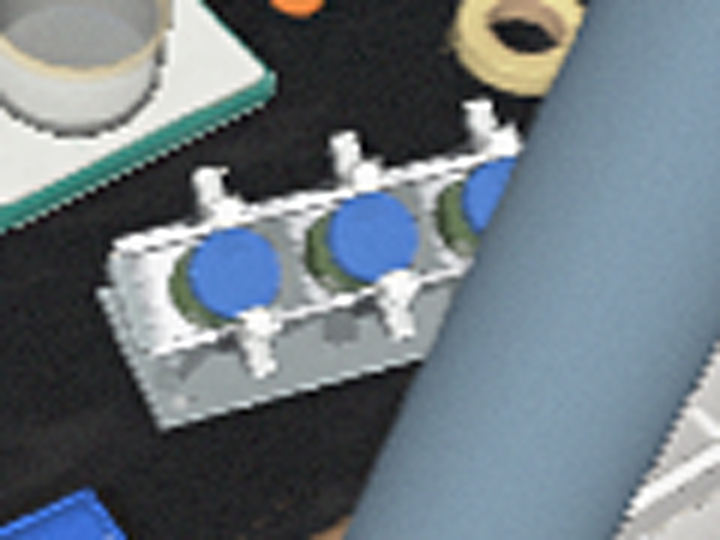

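View pics/zb.png

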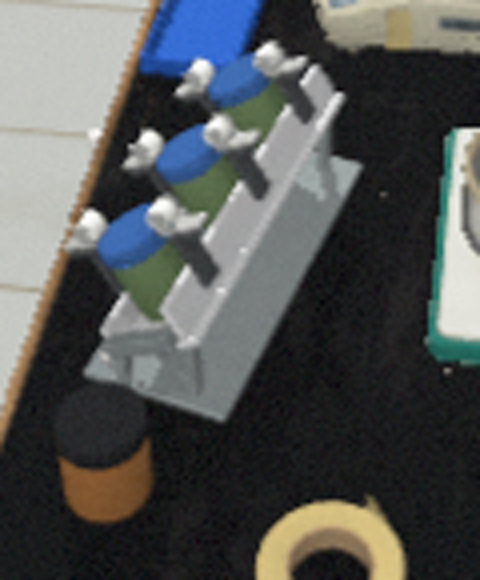

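```bash
cat > fit.py <<'E'
from h import *
from scipy.optimize import least_squares
d={n:viewer.snapshot(n) for n in ["scene","side"]}
def T(q,p):
    x,y,a=q; c,s=np.cos(a),np.sin(a); return np.array([x+c*p[0]-s*p[1],y+s*p[0]+c*p[1],p[2]])
E
python3 - <<'E'
from fit import *
def lid(y,q0): return np.array([q0-29+ -0, y, 52+50.2])
# base corners local: (-50/+50, +-122,0); pocket local x offset unknown
obs=[("scene",(-50,122,0),(241.3,287.5)),("scene",(50,122,0),(218.3,276.7)),("side",(50,-122,0),(320.5,216.2)),("side",(50,122,0),(255.7,250.5)),("side",(-50,-122,0),(308,181.2))]
lids=[("scene",80,(215.1,299)),("scene",0,(209.6,322)),("side",-80,(274.4,191.7)),("side",0,(253.5,206))]
def f(u,pr=False):
    q=u[:3]; r=[]
    for n,p,o in obs: r+=list(proj(d[n],T(q,p))-o)
    for n,y,o in lids: r+=list(proj(d[n],T(q,(u[3]-27.5,y,99)))-np.array(o))
    return np.array(r)
s=least_squares(f,[505,-250,-.3,0],loss="soft_l1"); print(s.x.round(3),np.degrees(s.x[2])); print(f(s.x).reshape(-1,2).round(1).tolist())
# trays
for c,lo,hi,z in (("blue",(105,130,50),(125,255,255),8),("red",(0,150,80),(12,255,255),8),("white",(0,0,185),(180,40,255),8)):
  for n in d:
    hsv=cv2.cvtColor(d[n]["image"],cv2.COLOR_RGB2HSV); m=cv2.inRange(hsv,lo,hi)
    px={"blue":{"scene":(272,254),"side":(217,213)},"red":{"scene":(289,146),"side":(172,259)},"white":{"scene":(325,165),"side":(170,228)}}[c][n]
    m=cv2.morphologyEx(m,cv2.MORPH_CLOSE,np.ones((3,3)))
    k,l,st,_=cv2.connectedComponentsWithStats(m); i=l[px[0]-2:px[0]+3,px[1]-2:px[1]+3].max()
    cs,_=cv2.findContours((l==i).astype(np.uint8),cv2.RETR_EXTERNAL,cv2.CHAIN_APPROX_NONE)
    w=np.array([onz(d[n],(p[0][1],p[0][0]),10)[:2] for p in max(cs,key=len)],np.float32)
    print(c,n,st[i][4],cv2.minAreaRect(w))
E
```

```text
[ 5.03059e+02 -2.63003e+02 -2.36000e-01 -2.98100e+00] -13.514615880937075
[[-0.1, -0.8], [0.1, -1.1], [0.3, 0.2], [1.1, -0.9], [1.7, -0.6], [0.0, 0.2], [-0.8, 0.1], [-1.3, 0.4], [-1.2, -0.2]]
blue scene 1524 ((433.1636962890625, 24.496925354003906), (193.1774139404297, 87.41143035888672), 87.05523681640625)
blue side 1017 ((438.24383544921875, 9.779891967773438), (102.47443389892578, 242.56201171875), 4.424167633056641)
red scene 1653 ((563.2772216796875, 325.42022705078125), (188.74996948242188, 87.66002655029297), 84.17333984375)
red side 562 ((566.6139526367188, 323.35205078125), (216.4163360595703, 83.49507141113281), 83.75638580322266)
white scene 1936 ((437.2384033203125, 328.08026123046875), (187.00405883789062, 83.84459686279297), 86.11344909667969)
white side 507 ((438.737060546875, 328.53009033203125), (207.2809295654297, 80.92659759521484), 85.83812713623047)
```

```bash
cat > plan.py <<'E'
from h import *
C=dict(x=500,y=-262,yaw=-13.5)   # middle pocket floor centre
def carr():
    a=np.radians(C["yaw"]); cx=np.array([np.cos(a),np.sin(a),0]); cy=np.array([-np.sin(a),np.cos(a),0]); ax=-.5*cx+np.cos(np.pi/6)*np.array([0,0,1]); return cx,cy,ax
def jarpose(k,h):  # k=-1,0,1 (a,b,c); h = TCP height along axis
    cx,cy,ax=carr(); p=np.array([C["x"],C["y"],52.])+80*k*cy+h*ax
    z=-ax; y=-cy; return p,np.column_stack([np.cross(y,z),y,z])
def downpose(p,yaw):  # tool x toward yaw(deg), z down
    a=np.radians(yaw); x=np.array([np.cos(a),np.sin(a),0]); z=np.array([0,0,-1.]); return np.array(p,float),np.column_stack([x,np.cross(z,x),z])
def cur():
    s=get_state(); return np.array(s["position"]),R.from_quat(s["tcp_rot"]).as_matrix()
def rows(goal,n,start=None,op=1,pr=True):
    p,M=start or cur(); g,G=goal; out=[]
    for i in range(n):
        f=1/(n-i); dv=M.T@((g-p)*f); rv=np.degrees(R.from_matrix(M.T@G).as_rotvec())*f
        dv=np.round(dv/1000,4 if n-i<3 else 3); rv=np.round(rv,1); out.append([dv.tolist(),rv.tolist(),op])
        p=p+M@dv*1000; M=M@R.from_rotvec(np.radians(rv)).as_matrix()
    if pr: print(str(out)); print("end",p.round(1),"max",max(abs(np.array(o[0])).max() for o in out),max(abs(np.array(o[1])).max() for o in out))
    return p,M
E
python3 -c "
from plan import *
rows(jarpose(0,190),12)"
```

```text
[[[0.023, -0.016, 0.001], [-0.8, 2.4, 3.0], 1], [[0.023, -0.018, 0.002], [-0.8, 2.4, 3.0], 1], [[0.021, -0.019, 0.003], [-0.8, 2.4, 3.0], 1], [[0.02, -0.02, 0.003], [-0.8, 2.4, 3.0], 1], [[0.019, -0.021, 0.004], [-0.8, 2.4, 3.0], 1], [[0.018, -0.022, 0.004], [-0.8, 2.4, 2.9], 1], [[0.017, -0.023, 0.005], [-0.8, 2.4, 3.0], 1], [[0.015, -0.024, 0.005], [-0.8, 2.4, 2.9], 1], [[0.014, -0.024, 0.005], [-0.8, 2.4, 3.0], 1], [[0.012, -0.025, 0.006], [-0.8, 2.4, 3.0], 1], [[0.0108, -0.0259, 0.0055], [-0.7, 2.5, 2.9], 1], [[0.0093, -0.0265, 0.0056], [-0.8, 2.4, 3.0], 1]]
end [ 407.7 -239.8  216.5] max 0.0265 3.0
```

>>> {"name": "drive_tool", "arguments": {
  "targets": [
    [[0.023,-0.016,0.001],[-0.8,2.4,3.0],0.73],
    [[0.023,-0.018,0.002],[-0.8,2.4,3.0],0.73],
    [[0.021,-0.019,0.003],[-0.8,2.4,3.0],0.73],
    [[0.02,-0.02,0.003],[-0.8,2.4,3.0],0.73],
    [[0.019,-0.021,0.004],[-0.8,2.4,3.0],0.73],
    [[0.018,-0.022,0.004],[-0.8,2.4,2.9],0.73],
    [[0.017,-0.023,0.005],[-0.8,2.4,3.0],0.73],
    [[0.015,-0.024,0.005],[-0.8,2.4,2.9],0.73]
  ],
  "newtons": 50
}}

```text
time_s: 2.7
position: [346.3, -334.6, 221.4]
tcp_rot: [0.984, -0.01, 0.174, 0.022]
ft_force: [-0.4, -0.1, -0.7]
opening: 62.4
```

>>> {"name": "drive_tool", "arguments": {
  "targets": [
    [[0.014,-0.024,0.005],[-0.8,2.4,3.0],0.73],
    [[0.012,-0.025,0.006],[-0.8,2.4,3.0],0.73],
    [[0.011,-0.026,0.0055],[-0.7,2.5,2.9],0.73],
    [[0.009,-0.0265,0.0056],[-0.8,2.4,3.0],0.73],
    [[0,0,0],[0,0,0],0.73],
    [[0,0,0],[0,0,0],0.73],
    [[0,0,0],[0,0,0],0.73],
    [[0,0,0],[0,0,0],0.73]
  ]
}}

```text
time_s: 3.7
position: [407.6, -240.7, 216.7]
tcp_rot: [0.959, -0.114, 0.257, 0.031]
ft_force: [0.4, -0.7, 0.8]
opening: 62.2
```

```bash
cat > look.py <<'E'
from plan import *
import sys
t=sys.argv[1]
for n in sys.argv[2:]:
    d=viewer.snapshot(n); cv2.imwrite(f"pics/{t}_{n}.png",cv2.resize(d["image"][:,:,::-1],None,fx=1.5,fy=1.5)); np.savez(f"pics/{t}_{n}.npz",**d)
    print(n,d["K"][0].round(1),d["K"][1].round(1),d["xyz"].round(1),d["attitude"].round(3))
    if n=="wrist":
      for q in ["pocket","catch","jar_a"]: print(q,[(np.round(r["point"],1).tolist(),round(r["p"],2)) for r in models.spot_point(q,n)][:4])
s=get_state(); print({k:np.round(v,2).tolist() for k,v in s.items() if k in("time_s","joint_positions","position","ft_force","opening")})
p,M=cur(); print("tool x,y,z",M.T.round(3).tolist())
E
python3 look.py v1 wrist scene side
```

```text
wrist [332.6   0.  260.1] [  0.  332.6 187.4] [ 407.2 -239.6  379.2] [-0.061  0.078  0.782 -0.615]
pocket []
catch [([141.0, 257.8], 0.76), ([158.1, 180.9], 0.4)]
jar_a [([158.8, 259.9], 0.94), ([161.1, 341.3], 0.84), ([157.5, 183.3], 0.74)]
scene [408.8   0.  253.1] [  0.  408.8 198.5] [ -83.9  392.4 1116.3] [-0.156  0.306  0.823 -0.451]
side [388.2   0.  255.8] [  0.  388.2 195.7] [  666.  -1001.3   811.8] [0.464 0.014 0.048 0.885]
{'time_s': 4.0, 'joint_positions': [-0.86, -0.21, -0.75, 0.59, 0.3, 2.58], 'position': [407.53, -239.79, 216.4], 'ft_force': [0.45, 0.42, -0.16], 'opening': 62.36}
tool x,y,z [[0.842, -0.203, 0.499], [-0.235, -0.972, 0.0], [0.485, -0.117, -0.867]]
```

View picture.

View pics/v1_wrist.png

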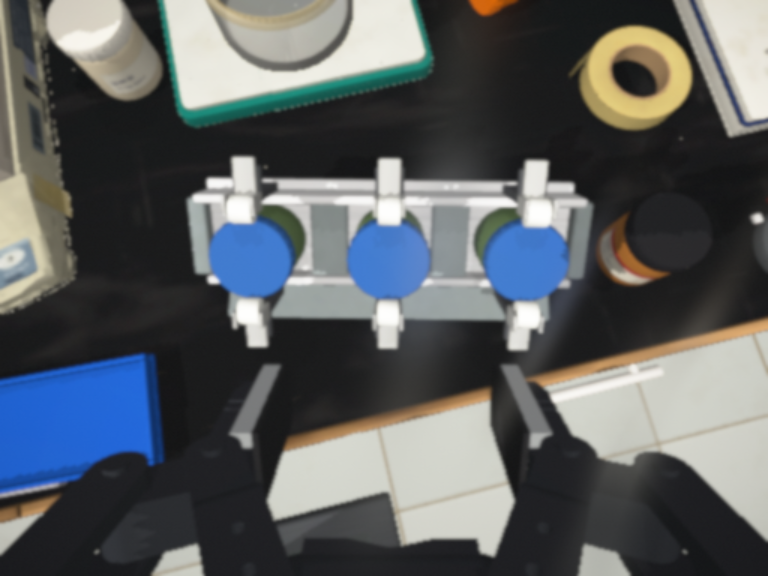

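View pics/v1_scene.png

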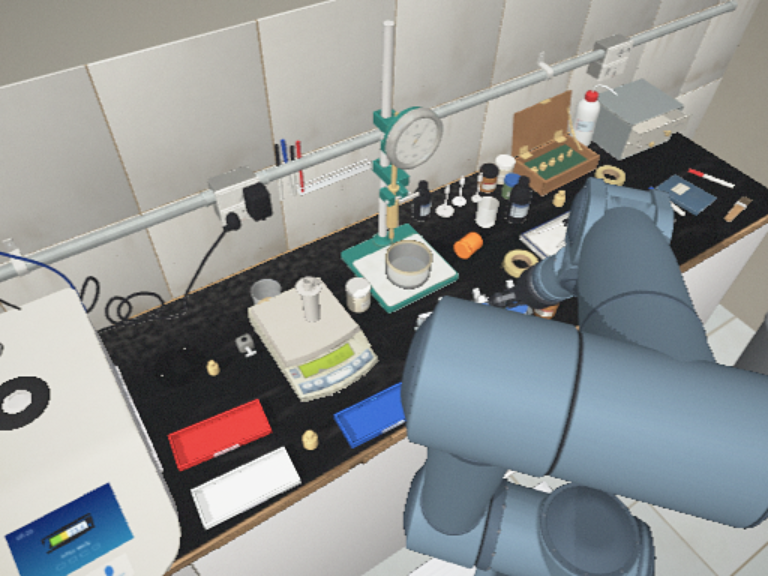

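The wrist view shows three blue lids in a row at about (257,252), (258,388) and (258,525) in the enlarged picture, with the jaws aligned to the row. Fitting from the lids.

```bash
cat > lidfit.py <<'E'
from plan import *
from scipy.optimize import least_squares
import sys
d=dict(np.load(sys.argv[1])); ks=eval(sys.argv[2])
hsv=cv2.cvtColor(d["image"],cv2.COLOR_RGB2HSV); m=cv2.inRange(hsv,(102,120,80),(125,255,255))
k,l,st,ce=cv2.connectedComponentsWithStats(m)
cs=[]
for i in range(1,k):
    if 500<st[i][4]<6000 and st[i][0]>0 and ce[i][1]<250:
        q,_=cv2.findContours((l==i).astype(np.uint8),cv2.RETR_EXTERNAL,cv2.CHAIN_APPROX_NONE); e=cv2.fitEllipse(cv2.convexHull(max(q,key=len))); cs.append((e[0][1],e[0][0])); print(e, st[i][4])
cs=sorted(cs,key=lambda c:c[1])
print(np.round(cs,1))
def P(u,kk,h):
    C.update(x=u[0],y=u[1],yaw=np.degrees(u[2])); return jarpose(kk,h)[0]
f=lambda u:np.concatenate([proj(d,P(u,kk,57))-c for kk,c in zip(ks,cs)])
s=least_squares(f,[500,-262,-.23]); print(s.x.round(2),np.degrees(s.x[2]).round(2),f(s.x).round(1))
# free height scale check
g=lambda u:np.concatenate([proj(d,P(u,kk,57)+[0,0,u[3]])-c for kk,c in zip(ks,cs)])
s=least_squares(g,[500,-262,-.23,0]); print(s.x.round(2),g(s.x).round(1))
E
python3 lidfit.py pics/v1_wrist.npz "[1,0,-1]"
```

```text
((167.56207275390625, 170.89671325683594), (54.76106262207031, 57.20284652709961), 112.9957046508789) 2347
((258.4423828125, 172.0579376220703), (53.689857482910156, 54.208892822265625), 150.42486572265625) 2202
((350.1451110839844, 173.24295043945312), (54.784751892089844, 56.85336685180664), 70.30743408203125) 2332
[[170.9 167.6]
 [172.1 258.4]
 [173.2 350.1]]
[ 5.0256e+02 -2.6197e+02 -2.5000e-01] -14.37 [-0.1 -1.8 -0.1  0.2 -0.   1.6]
[ 5.0377e+02 -2.6224e+02 -2.5000e-01 -5.2000e+00] [-0.  -0.1  0.   0.2  0.  -0.1]
```

```bash
sed -i 's/^C=.*/C=dict(x=502.5,y=-262,yaw=-14.3)/' plan.py; python3 -c "
from plan import *
rows(jarpose(0,92),6,op=.73)"
```

```text
[[[0.0, -0.0, 0.017], [-0.1, 0.0, 0.1], 0.73], [[0.0, -0.0, 0.016], [-0.1, 0.0, 0.1], 0.73], [[0.001, -0.0, 0.017], [-0.0, 0.0, 0.1], 0.73], [[0.0, -0.001, 0.016], [-0.1, 0.0, 0.1], 0.73], [[0.0007, -0.0003, 0.0166], [-0.0, 0.0, 0.1], 0.73], [[0.0007, -0.0003, 0.0165], [-0.1, 0.1, 0.1], 0.73]]
end [ 457.9 -250.7  131.7] max 0.017 0.1
```

>>> {"name": "drive_tool", "arguments": {
  "targets": [
    [[0,0,0.017],[-0.1,0,0.1],0.73],
    [[0.001,0,0.016],[-0.1,0,0.1],0.73],
    [[0.001,0,0.017],[0,0,0.1],0.73],
    [[0,-0.001,0.016],[-0.1,0,0.1],0.73],
    [[0.0007,-0.0003,0.0166],[0,0,0.1],0.73],
    [[0,-0.0003,0.0165],[0,0,0.1],0.73],
    [[0,0,0],[0,0,0],0.73],
    [[0,0,0],[0,0,0],0.73]
  ]
}}

```text
time_s: 5.0
position: [458.2, -250.6, 132.3]
tcp_rot: [0.959, -0.12, 0.256, 0.032]
ft_force: [-0.3, 0.7, 0.5]
opening: 62.2
```

```bash
python3 look.py v2 wrist side; python3 lidfit.py pics/v2_wrist.npz "[1,0,-1]"; python3 -c "
from plan import *
d=dict(np.load('pics/v2_wrist.npz'))
p,M=cur()
print('axis of tool projected at several depths',[proj(d,p+M[:,2]*t).round(1).tolist() for t in (0,30,60)])
print([proj(d,jarpose(0,h)[0]).round(1).tolist() for h in (58,28,92)])
print(M.T@(jarpose(0,16)[0]-p), np.degrees(R.from_matrix(M.T@jarpose(0,16)[1]).as_rotvec()))
"
```

```text
wrist [332.6   0.  260.1] [  0.  332.6 187.4] [ 457.7 -249.7  294.8] [-0.061  0.078  0.785 -0.611]
pocket []
catch [([177.1, 261.6], 0.94), ([197.1, 468.3], 0.29)]
jar_a [([193.1, 156.7], 0.83), ([193.7, 369.0], 0.7), ([191.7, 262.5], 0.57)]
side [388.2   0.  255.8] [  0.  388.2 195.7] [  666.  -1001.3   811.8] [0.464 0.014 0.048 0.885]
{'time_s': 5.25, 'joint_positions': [-0.77, -0.01, -0.84, 0.28, 0.25, 2.68], 'position': [458.39, -250.9, 132.61], 'ft_force': [-0.85, 0.14, 0.34], 'opening': 62.43}
tool x,y,z [[0.839, -0.213, 0.5], [-0.246, -0.969, 0.0], [0.485, -0.123, -0.866]]
((127.53235626220703, 220.86892700195312), (79.61275482177734, 86.23269653320312), 99.40406036376953) 5079
((396.4377746582031, 222.23904418945312), (77.29727935791016, 86.63346862792969), 79.51961517333984) 4800
((261.0572509765625, 222.05911254882812), (75.38772583007812, 81.5765151977539), 107.81021118164062) 4393
[[220.9 127.5]
 [222.1 261.1]
 [222.2 396.4]]
[ 5.0325e+02 -2.6216e+02 -2.5000e-01] -14.52 [-0.  -3.5 -0.5  0.6  0.   2.9]
[ 5.0358e+02 -2.6226e+02 -2.5000e-01 -4.6600e+00] [ 0.1 -0.3 -0.3  0.6  0.2 -0.3]
axis of tool projected at several depths [[252.3, 262.4], [225.5, 262.1], [205.7, 261.9]]
[[223.6, 261.9], [204.5, 261.7], [253.5, 262.1]]
[-0.92753201 -0.10270674 76.55010405] [-0.02600604 -0.00759319  0.05461804]
```

View pics/v2_wrist.png

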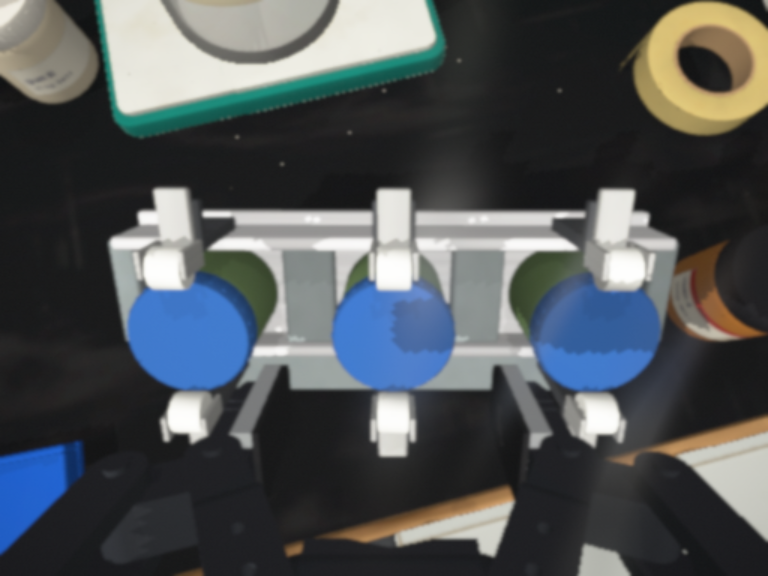

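View pics/v2_side.png

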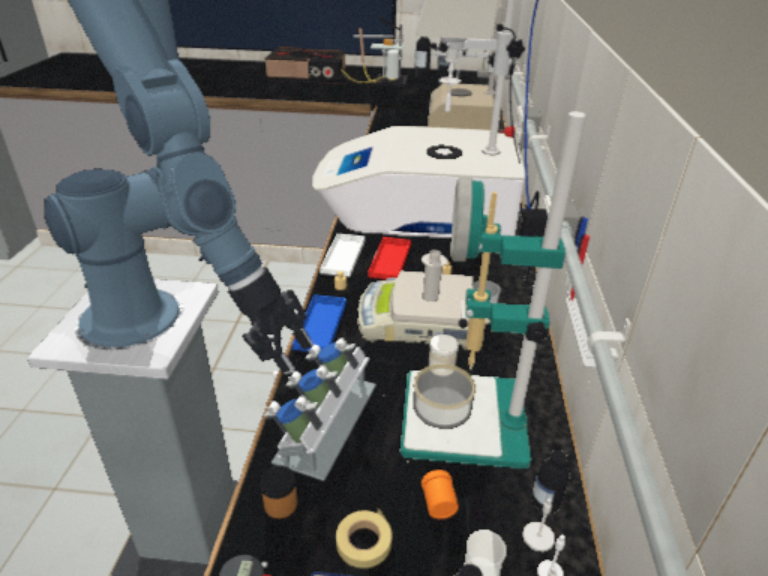

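>>> {"name": "drive_tool", "arguments": {
  "targets": [
    [[-0.0005,0,0.013],[0,0,0],0.73],
    [[-0.0005,0,0.013],[0,0,0],0.73],
    [[0,0,0.013],[0,0,0],0.73],
    [[0,0,0.013],[0,0,0],0.73],
    [[0,0,0.012],[0,0,0],0.73],
    [[0,0,0.012],[0,0,0],0.73],
    [[0,0,0],[0,0,0],0.73],
    [[0,0,0],[0,0,0],0.73]
  ]
}}

```text
time_s: 6.25
position: [494.2, -259.6, 65.5]
tcp_rot: [0.959, -0.12, 0.256, 0.032]
ft_force: [-0.5, 0.6, -0.3]
opening: 62.4
```

```bash
python3 look.py v3 wrist side; python3 -c "
from plan import *
p,M=cur()
print(M.T@(jarpose(0,16)[0]-p), np.degrees(R.from_matrix(M.T@jarpose(0,16)[1]).as_rotvec()))
print(get_state()['ft_force'],get_state()['ft_torque'])"
```

```text
wrist [332.6   0.  260.1] [  0.  332.6 187.4] [ 493.7 -258.7  228. ] [-0.061  0.078  0.785 -0.611]
pocket [([241.8, 108.3], 0.7)]
catch [([243.1, 265.4], 0.72)]
jar_a [([235.9, 414.0], 0.93), ([239.9, 110.8], 0.75)]
side [388.2   0.  255.8] [  0.  388.2 195.7] [  666.  -1001.3   811.8] [0.464 0.014 0.048 0.885]
{'time_s': 6.5, 'joint_positions': [-0.73, 0.17, -0.87, 0.06, 0.23, 2.72], 'position': [494.34, -259.87, 66.04], 'ft_force': [0.28, -0.33, -0.2], 'opening': 62.44}
tool x,y,z [[0.84, -0.213, 0.5], [-0.246, -0.969, -0.0], [0.485, -0.123, -0.866]]
[0.28052739 0.04980232 0.37936172] [-0.03933196  0.00889906  0.05432439]
[ 0.28468427 -0.32750123 -0.19880306] [ 0.10458795  0.40025495 -0.00202078]
```

View pics/v3_wrist.png

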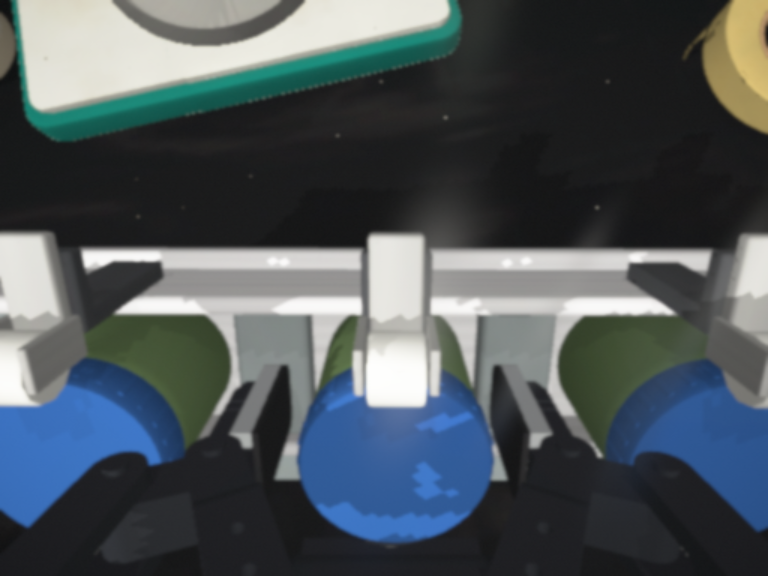

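```bash
cat > heft.py <<'E'
from h import *
import sys
F=[];T=[];J=[]
for i in range(int(sys.argv[1])):
    s=get_state(); F.append(s["ft_force"]);T.append(s["ft_torque"]);J.append(s["joint_efforts"]); viewer.snapshot("side")
F=np.array(F);J=np.array(J);T=np.array(T);n=len(F)**.5
print("F",F.mean(0).round(3),"sem",(F.std(0)/n).round(3),"T",T.mean(0).round(3),"J",J.mean(0).round(3),(J.std(0)/n).round(3)); s=get_state(); print(s["time_s"],s["position"].round(1) if hasattr(s["position"],"round") else s["position"], s["opening"])
E
python3 heft.py 14
```

```text
F [ 0.213 -0.235 -0.088] sem [0.148 0.15  0.115] T [ 0.097  0.414 -0.005] J [-1.0000e-03 -3.1016e+01  2.2286e+01 -4.2890e+00  7.3800e-01  0.0000e+00] [0.001 0.007 0.002 0.    0.    0.   ]
7.2 [ 494.2 -259.7   65.6] 62.39577521757322
```

>>> {"name": "drive_tool", "arguments": {
  "targets": [
    [[0,0.001,0],[0,0,0],0.6],
    [[0,0,0],[0,0,0],0.3],
    [[0,0,0],[0,0,0],0.3],
    [[0,0,0],[0,0,0],0.3],
    [[0,0,0],[0,0,0],0.3],
    [[0,0,0],[0,0,0],0.3],
    [[0,0,0],[0,0,0],0.3],
    [[0,0,0],[0,0,0],0.3]
  ],
  "newtons": 60
}}

```text
time_s: 8.2
position: [493.8, -260.7, 65.8]
tcp_rot: [0.959, -0.12, 0.257, 0.032]
ft_force: [-4.1, 0.7, 4.7]
opening: 47.0
```

>>> {"name": "drive_tool", "arguments": {
  "targets": [
    [[0,0,-0.004],[0,0,0],0.3],
    [[0,0,-0.005],[0,0,0],0.3],
    [[0,0,-0.008],[0,0,0],0.3],
    [[0,0,-0.013],[0,0,0],0.3],
    [[0,0,-0.016],[0,0,0],0.3],
    [[0,0,-0.018],[0,0,0],0.3],
    [[0,0,-0.018],[0,0,0],0.3],
    [[0,0,-0.014],[0,0,0],0.3]
  ]
}}

```text
time_s: 9.2
position: [446.1, -247.9, 149.2]
tcp_rot: [0.959, -0.12, 0.256, 0.031]
ft_force: [0.0, -0.4, -5.3]
opening: 46.9
```

```bash
python3 heft.py 12; python3 look.py v4 wrist side
```

```text
F [-0.093 -0.065 -3.962] sem [0.145 0.165 0.196] T [0.198 0.746 0.01 ] J [-1.3000e-02 -2.5507e+01  2.8739e+01 -4.8360e+00  1.0900e+00 -1.0000e-03] [0.049 0.358 0.063 0.068 0.005 0.006]
9.8 [ 447.4 -248.7  148.3] 46.66257736286131
wrist [332.6   0.  260.1] [  0.  332.6 187.4] [ 447.  -247.9  310.8] [-0.061  0.078  0.785 -0.611]
pocket []
catch [([165.4, 262.3], 0.56)]
jar_a [([184.5, 161.6], 0.85), ([184.6, 361.0], 0.74), ([240.5, 258.4], 0.55)]
side [388.2   0.  255.8] [  0.  388.2 195.7] [  666.  -1001.3   811.8] [0.464 0.014 0.048 0.885]
{'time_s': 10.05, 'joint_positions': [-0.79, -0.06, -0.83, 0.34, 0.26, 2.66], 'position': [447.51, -248.91, 148.7], 'ft_force': [-0.42, 0.75, -3.94], 'opening': 46.45}
tool x,y,z [[0.84, -0.213, 0.499], [-0.246, -0.969, -0.001], [0.484, -0.122, -0.867]]
```

View pics/v4_wrist.png

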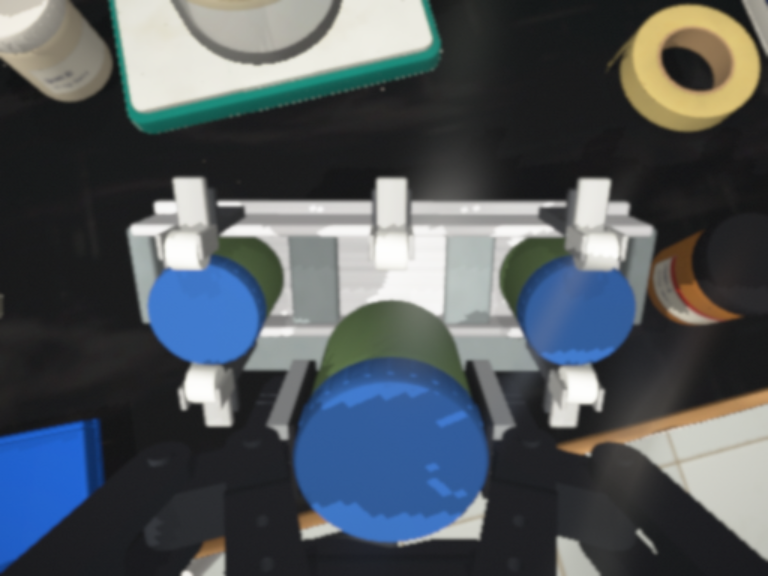

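View pics/v4_side.png

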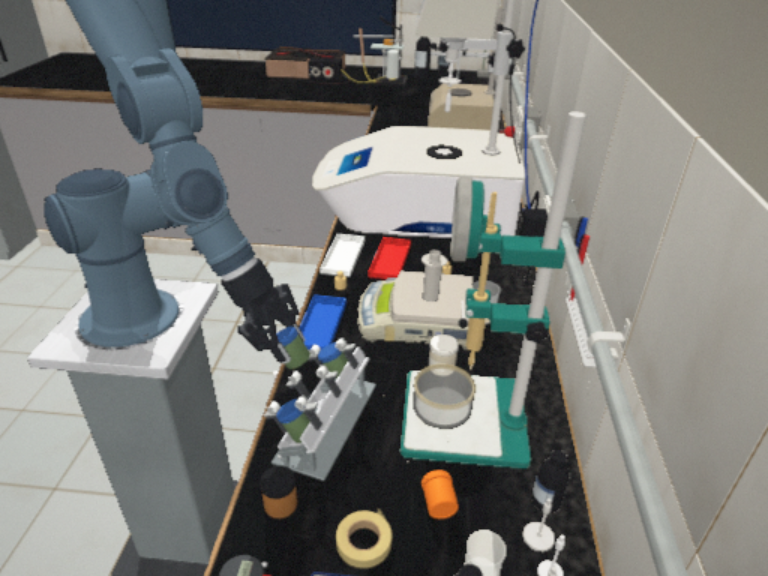

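The jar is out of its pocket, square in the jaws. Its weight of about 3.9 N puts it at roughly 395 g, so red. Planning the transit in front of the balance.

```bash
cat >> plan.py <<'E'
TR=dict(red=(564,325,-6),white=(437.5,328,-4),blue=(434.5,22,-3))
def tray(c,k,z,flip=0):
    x,y,w=TR[c]; a=np.radians(w); cy=np.array([-np.sin(a),np.cos(a),0]); return downpose(np.array([x,y,z])+60*k*cy,90+w+flip)
def multi(wps,ns,op,start=None):
    s=start or cur(); G=wps[-1][1]; N=sum(ns); R0=s[1]; k=0; rv=R.from_matrix(R0.T@G).as_rotvec()
    for w,n in zip(wps,ns):
        k+=n; o=R0@R.from_rotvec(rv*k/N).as_matrix() if len(w)==2 and w[1] is None or k<N else G
        s=rows((np.array(w[0],float),o),n,start=s,op=op)
    return s
E
python3 -c "
from plan import *
multi([((440,-60,200),None),((450,170,200),None),tray('red',0,130)],[5,5,6],.3)"
```

```text
[[[-0.004, -0.036, -0.014], [1.6, -1.4, -6.0], 0.3], [[-0.001, -0.037, -0.013], [1.6, -1.4, -6.0], 0.3], [[0.003, -0.037, -0.012], [1.6, -1.4, -6.0], 0.3], [[0.0065, -0.0371, -0.0115], [1.6, -1.4, -6.0], 0.3], [[0.0101, -0.0366, -0.0106], [1.6, -1.3, -5.9], 0.3]]
end [440. -60. 200.] max 0.0371 6.0
[[[0.015, -0.043, 0.001], [1.6, -1.4, -6.0], 0.3], [[0.02, -0.042, 0.002], [1.6, -1.4, -6.0], 0.3], [[0.024, -0.039, 0.003], [1.6, -1.4, -6.0], 0.3], [[0.0283, -0.0363, 0.0029], [1.6, -1.4, -6.0], 0.3], [[0.032, -0.033, 0.0032], [1.6, -1.4, -5.9], 0.3]]
end [450. 170. 200.] max 0.043 6.0
[[[0.029, -0.005, 0.017], [1.6, -1.4, -6.0], 0.3], [[0.03, -0.001, 0.016], [1.6, -1.4, -6.0], 0.3], [[0.03, 0.002, 0.016], [1.6, -1.4, -6.0], 0.3], [[0.03, 0.006, 0.015], [1.6, -1.4, -6.0], 0.3], [[0.0301, 0.0096, 0.0134], [1.6, -1.4, -6.0], 0.3], [[0.0292, 0.0131, 0.0124], [1.5, -1.3, -6.0], 0.3]]
end [564. 325. 130.] max 0.0301 6.0
```

>>> {"name": "drive_tool", "arguments": {
  "targets": [
    [[-0.004,-0.036,-0.014],[1.6,-1.4,-6.0],0.3],
    [[-0.001,-0.037,-0.013],[1.6,-1.4,-6.0],0.3],
    [[0.003,-0.037,-0.012],[1.6,-1.4,-6.0],0.3],
    [[0.0065,-0.037,-0.0115],[1.6,-1.4,-6.0],0.3],
    [[0.01,-0.0365,-0.0105],[1.6,-1.3,-5.9],0.3],
    [[0.015,-0.043,0.001],[1.6,-1.4,-6.0],0.3],
    [[0.02,-0.042,0.002],[1.6,-1.4,-6.0],0.3],
    [[0.024,-0.039,0.003],[1.6,-1.4,-6.0],0.3]
  ]
}}

```text
time_s: 11.05
position: [446.0, 79.3, 200.2]
tcp_rot: [0.941, 0.306, 0.142, 0.018]
ft_force: [0.6, -0.4, -3.4]
opening: 46.8
```

>>> {"name": "drive_tool", "arguments": {
  "targets": [
    [[0.028,-0.0363,0.003],[1.6,-1.4,-6.0],0.3],
    [[0.032,-0.033,0.003],[1.6,-1.4,-5.9],0.3],
    [[0.029,-0.005,0.017],[1.6,-1.4,-6.0],0.3],
    [[0.03,-0.001,0.016],[1.6,-1.4,-6.0],0.3],
    [[0.03,0.002,0.016],[1.6,-1.4,-6.0],0.3],
    [[0.03,0.006,0.015],[1.6,-1.4,-6.0],0.3],
    [[0.03,0.0096,0.0134],[1.6,-1.4,-6.0],0.3],
    [[0.029,0.013,0.0124],[1.5,-1.3,-6.0],0.3]
  ]
}}

```text
time_s: 12.05
position: [564.9, 325.8, 129.4]
tcp_rot: [0.742, 0.671, 0.001, 0.0]
ft_force: [1.4, -0.2, -3.3]
opening: 46.5
```

```bash
python3 look.py v5 wrist scene side; python3 heft.py 8; python3 -c "
from plan import *
d=dict(np.load('pics/v5_wrist.npz'))
for c in ('red','white'):
  print(c,[ (np.round(r['point'],1).tolist(),onz(d,r['point'],4).round(0).tolist(),round(r['p'],2)) for r in models.spot_point('tray_%s_floor'%c,'wrist')][:2])
rows(tray('red',0,60),6,op=.3)
"
```

```text
wrist [332.6   0.  260.1] [  0.  332.6 187.4] [572.8 407.8 270.2] [-0.16   0.008 -0.05   0.986]
pocket []
catch []
jar_a [([239.0, 259.4], 0.7)]
scene [408.8   0.  253.1] [  0.  408.8 198.5] [ -83.9  392.4 1116.3] [-0.156  0.306  0.823 -0.451]
side [388.2   0.  255.8] [  0.  388.2 195.7] [  666.  -1001.3   811.8] [0.464 0.014 0.048 0.885]
{'time_s': 12.35, 'joint_positions': [0.42, 0.57, 0.12, 1.12, -0.0, 2.1], 'position': [563.41, 324.07, 130.25], 'ft_force': [-0.45, 0.49, -3.72], 'opening': 46.47}
tool x,y,z [[0.104, 0.995, 0.001], [0.995, -0.104, 0.001], [0.001, 0.0, -1.0]]
F [ 0.121  0.06  -3.846] sem [0.167 0.148 0.15 ] T [-0.004 -0.014 -0.011] J [ 9.0000e-02 -5.6539e+01  2.7669e+01 -4.7000e-02  6.0000e-03  1.0000e-03] [0.033 0.152 0.007 0.009 0.002 0.   ]
12.75 [563.5 324.2 130.5] 46.79264779798827
red [([182.1, 257.9], [563.0, 324.0, 4.0], 0.95)]
white [([193.3, 110.1], [437.0, 327.0, 4.0], 0.89)]
[[[0.0, 0.0, 0.012], [0.0, -0.0, 0.0], 0.3], [[0.0, 0.0, 0.012], [0.0, -0.0, 0.0], 0.3], [[0.0, 0.0, 0.012], [0.0, -0.0, 0.0], 0.3], [[0.0, 0.0, 0.011], [0.0, -0.0, 0.0], 0.3], [[0.0004, 0.0002, 0.0116], [0.0, -0.0, 0.0], 0.3], [[0.0004, 0.0002, 0.0116], [0.1, -0.0, 0.0], 0.3]]
end [564. 325.  60.] max 0.012 0.1
```

View pics/v5_wrist.png

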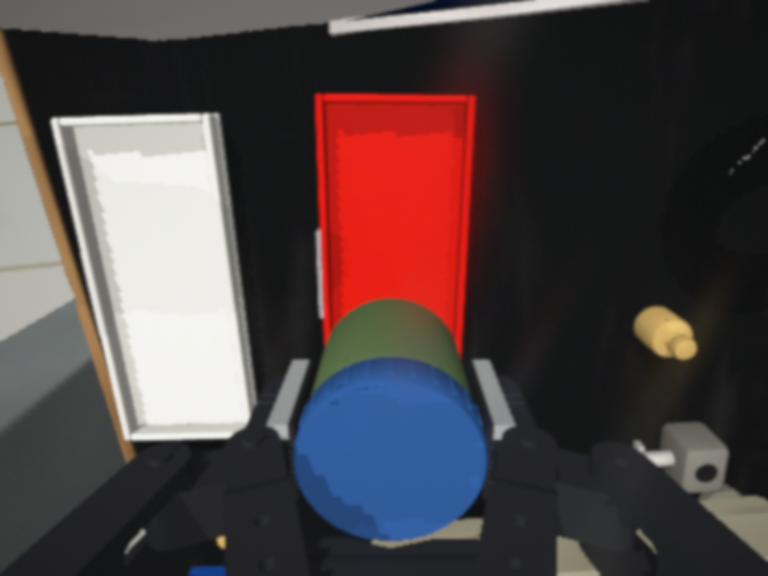

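View pics/v5_scene.png

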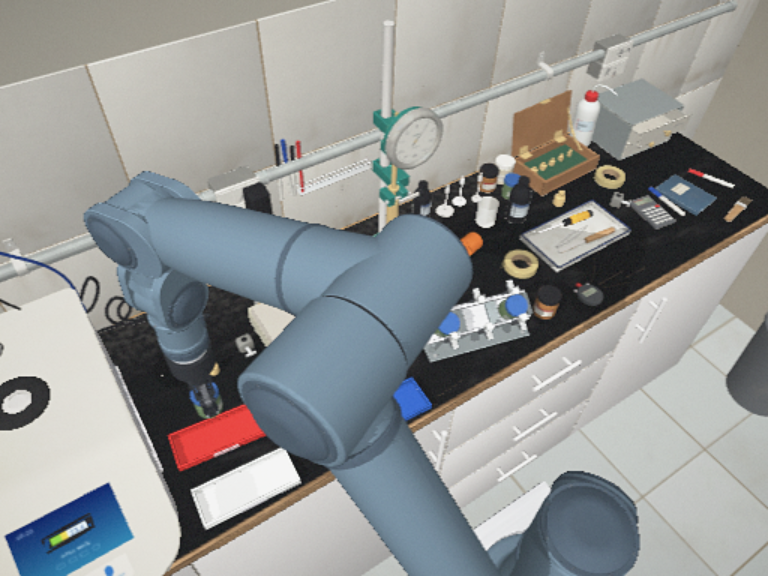

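>>> {"name": "drive_tool", "arguments": {
  "targets": [
    [[0.0005,0,0.016],[0,0,0],0.3],
    [[0,0,0.018],[0,0,0],0.3],
    [[0,0,0.018],[0,0,0],0.3],
    [[0,0,0.018],[0,0,0],0.3],
    [[0,0,0.014],[0,0,0],0.3],
    [[0,0,0.01],[0,0,0],0.3],
    [[0,0,0.004],[0,0,0],0.3],
    [[0,0,0.002],[0,0,0],0.3]
  ]
}}

```text
time_s: 13.85
position: [564.0, 325.0, 30.1]
tcp_rot: [0.743, 0.669, 0.001, 0.0]
ft_force: [-0.1, 0.8, -3.5]
opening: 46.5
```

>>> {"name": "drive_tool", "arguments": {
  "targets": [
    [[0,0,0.001],[0,0,0],0.3],
    [[0,0,0.001],[0,0,0],0.3],
    [[0,0,0.001],[0,0,0],0.3],
    [[0,0,0.001],[0,0,0],0.3],
    [[0,0,0.001],[0,0,0],0.3],
    [[0,0,0.0005],[0,0,0],0.3],
    [[0,0,0],[0,0,0],0.3],
    [[0,0,0],[0,0,0],0.3]
  ]
}}

```text
time_s: 14.85
position: [563.7, 324.9, 24.5]
tcp_rot: [0.743, 0.669, 0.0, 0.0]
ft_force: [-0.2, -0.3, -3.7]
opening: 46.5
```

>>> {"name": "drive_tool", "arguments": {
  "targets": [
    [[0,0,0.001],[0,0,0],0.3],
    [[0,0,0.001],[0,0,0],0.3],
    [[0,0,0.0005],[0,0,0],0.3],
    [[0,0,0.0005],[0,0,0],0.3],
    [[0,0,0.0005],[0,0,0],0.3],
    [[0,0,0],[0,0,0],0.3],
    [[0,0,0],[0,0,0],0.3],
    [[0,0,0],[0,0,0],0.3]
  ]
}}

```text
time_s: 15.85
position: [563.8, 324.9, 21.0]
tcp_rot: [0.743, 0.669, 0.0, 0.0]
ft_force: [-0.1, 0.3, -3.5]
opening: 46.2
```

```bash
python3 look.py v6 wrist side; python3 heft.py 3
```

```text
wrist [332.6   0.  260.1] [  0.  332.6 187.4] [571.9 407.  161.7] [-0.161  0.008 -0.051  0.986]
pocket []
catch []
jar_a [([238.9, 259.9], 0.87)]
side [388.2   0.  255.8] [  0.  388.2 195.7] [  666.  -1001.3   811.8] [0.464 0.014 0.048 0.885]
{'time_s': 16.1, 'joint_positions': [0.43, 0.65, -0.03, 0.89, -0.0, 2.1], 'position': [563.7, 324.87, 20.98], 'ft_force': [-1.25, -0.02, -3.89], 'opening': 46.97}
tool x,y,z [[0.104, 0.995, 0.0], [0.995, -0.104, 0.001], [0.001, 0.0, -1.0]]
F [-0.497 -0.158 -3.959] sem [0.311 0.07  0.083] T [ 0.006  0.021 -0.005] J [-1.0000e-03 -5.8336e+01  2.5243e+01 -1.0000e-02 -1.0000e-03  0.0000e+00] [0.001 0.    0.    0.    0.    0.   ]
16.25 [563.7 324.9  21. ] 46.33362603203746
```

View pics/v6_wrist.png

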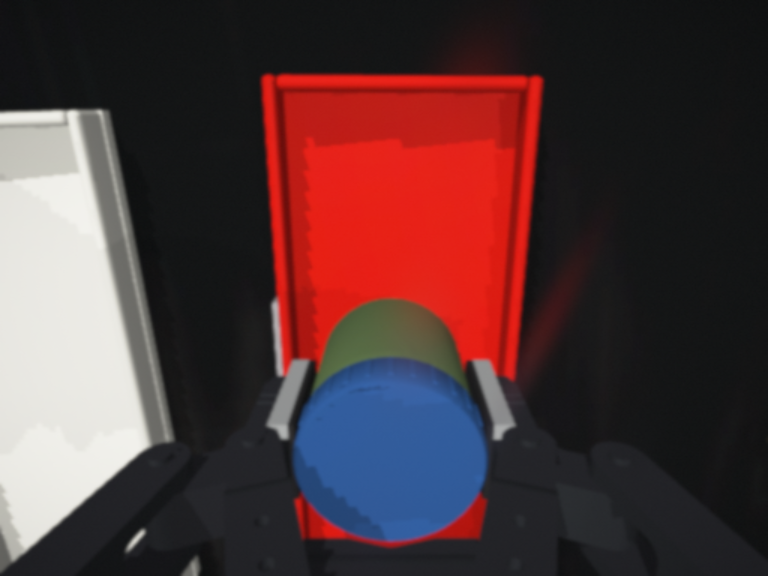

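>>> {"name": "drive_tool", "arguments": {
  "targets": [
    [[0,0,0.0005],[0,0,0],0.3],
    [[0,0,0.0005],[0,0,0],0.3],
    [[0,0,0.0005],[0,0,0],0.3],
    [[0,0,0.0005],[0,0,0],0.3],
    [[0,0,0.0005],[0,0,0],0.3],
    [[0,0,0],[0,0,0],0.3],
    [[0,0,0],[0,0,0],0.3],
    [[0,0,0],[0,0,0],0.3]
  ]
}}

```text
time_s: 17.25
position: [564.0, 325.0, 20.5]
tcp_rot: [0.743, 0.669, 0.001, 0.001]
ft_force: [-4.4, -1.7, 10.5]
opening: 46.7
```

```bash
python3 heft.py 3
```

```text
F [-3.864 -1.794 10.319] sem [0.344 0.187 0.166] T [-0.341  1.082  0.003] J [-1.3800e-01 -5.0534e+01  2.3602e+01 -2.3140e+00 -9.0000e-02  1.8000e-02] [0.001 0.001 0.    0.    0.    0.   ]
17.4 [564.  325.   20.5] 46.93554094609328
```

>>> {"name": "drive_tool", "arguments": {
  "targets": [
    [[0,0,-0.001],[0,0,0],0.3],
    [[0,0,-0.0006],[0,0,0],0.3],
    [[0,0,0],[0,0,0],0.65],
    [[0,0,0],[0,0,0],0.73],
    [[0,0,0],[0,0,0],0.73],
    [[0,0,0],[0,0,0],0.73],
    [[0,0,-0.01],[0,0,0],0.73],
    [[0,0,-0.02],[0,0,0],0.73]
  ]
}}

```text
time_s: 18.4
position: [562.9, 324.5, 50.0]
tcp_rot: [0.743, 0.669, -0.0, 0.0]
ft_force: [0.3, -0.9, -1.2]
opening: 62.1
```

```bash
python3 look.py v7 wrist; python3 -c "
from plan import *
p,M=cur(); p0=p+[0,0,80]
print('up');s=rows((p0,M),3,op=.73)
multi([((470,170,200),None),((440,-20,210),None),jarpose(1,120)],[4,5,6],.73,start=s)"
```

```text
wrist [332.6   0.  260.1] [  0.  332.6 187.4] [571.4 406.8 190.7] [-0.161  0.009 -0.051  0.986]
pocket [([258.4, 499.1], 0.72)]
catch []
jar_a [([215.5, 261.9], 0.65)]
{'time_s': 18.6, 'joint_positions': [0.43, 0.63, 0.01, 0.95, -0.0, 2.1], 'position': [564.35, 325.16, 50.77], 'ft_force': [-0.04, -0.01, -0.86], 'opening': 62.06}
tool x,y,z [[0.104, 0.995, 0.001], [0.995, -0.104, 0.003], [0.003, 0.001, -1.0]]
up
[[[0.0, 0.0, -0.027], [0.0, 0.0, 0.0], 0.73], [[0.0, 0.0001, -0.0265], [0.0, 0.0, 0.0], 0.73], [[0.0001, 0.0001, -0.0265], [0.0, 0.0, 0.0], 0.73]]
end [564.3 325.2 130.8] max 0.027 0.0
[[[-0.041, -0.019, -0.017], [-1.7, 1.5, 6.4], 0.73], [[-0.042, -0.014, -0.019], [-1.7, 1.5, 6.4], 0.73], [[-0.0434, -0.0091, -0.0207], [-1.7, 1.4, 6.4], 0.73], [[-0.0436, -0.0035, -0.0219], [-1.7, 1.5, 6.4], 0.73]]
end [470. 170. 200.] max 0.0436 6.4
[[[-0.035, 0.015, -0.005], [-1.7, 1.5, 6.4], 0.73], [[-0.033, 0.019, -0.006], [-1.7, 1.5, 6.4], 0.73], [[-0.031, 0.023, -0.006], [-1.7, 1.5, 6.4], 0.73], [[-0.0274, 0.0262, -0.0054], [-1.8, 1.4, 6.3], 0.73], [[-0.0242, 0.0293, -0.0051], [-1.7, 1.5, 6.4], 0.73]]
end [440. -20. 210.] max 0.035 6.4
[[[-0.01, 0.023, 0.009], [-1.7, 1.5, 6.4], 0.73], [[-0.008, 0.024, 0.009], [-1.7, 1.5, 6.4], 0.73], [[-0.005, 0.024, 0.01], [-1.7, 1.4, 6.4], 0.73], [[-0.003, 0.025, 0.011], [-1.7, 1.5, 6.4], 0.73], [[-0.0007, 0.0242, 0.0113], [-1.7, 1.4, 6.4], 0.73], [[0.0017, 0.0239, 0.012], [-1.8, 1.5, 6.3], 0.73]]
end [ 464.1 -169.7  155.9] max 0.025 6.4
```

View pics/v7_wrist.png

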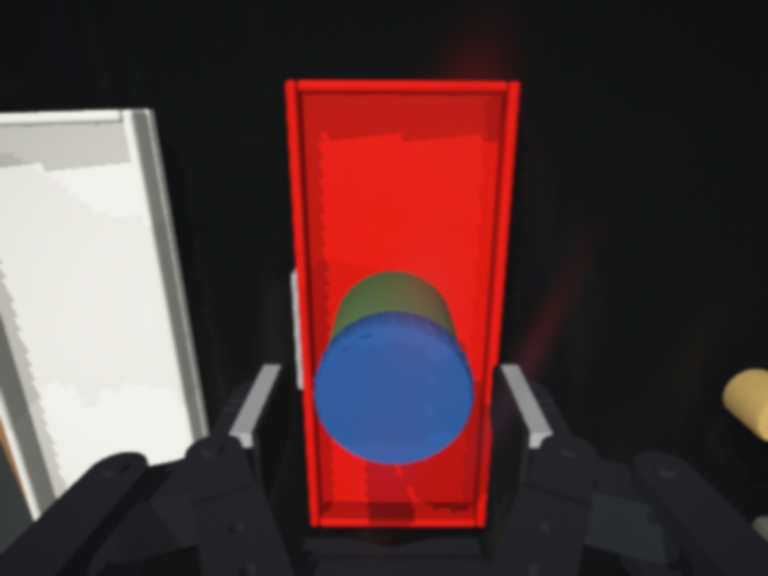

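>>> {"name": "drive_tool", "arguments": {
  "targets": [
    [[0,0,-0.027],[0,0,0],0.73],
    [[0,0,-0.0265],[0,0,0],0.73],
    [[0,0,-0.0265],[0,0,0],0.73],
    [[-0.041,-0.019,-0.017],[-1.7,1.5,6.4],0.73],
    [[-0.042,-0.014,-0.019],[-1.7,1.5,6.4],0.73],
    [[-0.0434,-0.009,-0.0207],[-1.7,1.4,6.4],0.73],
    [[-0.0436,-0.0035,-0.0219],[-1.7,1.5,6.4],0.73],
    [[-0.035,0.015,-0.005],[-1.7,1.5,6.4],0.73]
  ]
}}

```text
time_s: 19.6
position: [462.2, 130.8, 202.0]
tcp_rot: [0.895, 0.434, 0.098, 0.012]
ft_force: [0.6, 0.0, -0.0]
opening: 62.6
```

>>> {"name": "drive_tool", "arguments": {
  "targets": [
    [[-0.033,0.019,-0.006],[-1.7,1.5,6.4],0.73],
    [[-0.031,0.023,-0.006],[-1.7,1.5,6.4],0.73],
    [[-0.0274,0.026,-0.0054],[-1.8,1.4,6.3],0.73],
    [[-0.024,0.0293,-0.005],[-1.7,1.5,6.4],0.73],
    [[-0.01,0.023,0.009],[-1.7,1.5,6.4],0.73],
    [[-0.008,0.024,0.009],[-1.7,1.5,6.4],0.73],
    [[-0.005,0.024,0.01],[-1.7,1.4,6.4],0.73],
    [[-0.003,0.025,0.011],[-1.7,1.5,6.4],0.73]
  ]
}}

```text
time_s: 20.6
position: [455.4, -120.6, 172.9]
tcp_rot: [0.973, -0.008, 0.23, 0.029]
ft_force: [-0.4, -0.4, 0.1]
opening: 63.0
```

```bash
python3 -c "
from plan import *
rows(jarpose(1,92),5,op=.73)"
```

```text
[[[0.0, 0.01, 0.01], [-0.7, 0.6, 2.5], 0.73], [[0.001, 0.01, 0.01], [-0.7, 0.6, 2.5], 0.73], [[0.001, 0.01, 0.01], [-0.7, 0.6, 2.5], 0.73], [[0.0012, 0.0091, 0.0105], [-0.6, 0.6, 2.5], 0.73], [[0.0015, 0.0089, 0.0106], [-0.7, 0.6, 2.5], 0.73]]
end [ 477.7 -173.1  131.7] max 0.0106 2.5
```

>>> {"name": "drive_tool", "arguments": {
  "targets": [
    [[0,0.0115,0.008],[-0.7,0.6,2.5],0.73],
    [[0.001,0.011,0.01],[-0.7,0.6,2.5],0.73],
    [[0.001,0.01,0.01],[-0.7,0.6,2.5],0.73],
    [[0.0012,0.0091,0.0105],[-0.6,0.6,2.5],0.73],
    [[0.0015,0.0065,0.0125],[-0.7,0.6,2.5],0.73],
    [[0,0,0],[0,0,0],0.73],
    [[0,0,0],[0,0,0],0.73],
    [[0,0,0],[0,0,0],0.73]
  ]
}}

```text
time_s: 21.6
position: [478.9, -172.5, 133.4]
tcp_rot: [0.959, -0.118, 0.257, 0.032]
ft_force: [0.5, 0.1, 0.6]
opening: 62.5
```

```bash
python3 look.py v8 wrist;python3 lidfit.py pics/v8_wrist.npz "[1,-1]"; python3 -c "
from plan import *
p,M=cur()
print(M.T@(jarpose(1,16)[0]-p), np.degrees(R.from_matrix(M.T@jarpose(1,16)[1]).as_rotvec()))
d=dict(np.load('pics/v8_wrist.npz'));print([proj(d,jarpose(1,h)[0]).round(1).tolist() for h in (58,52)])
"; python3 heft.py 12
```

```text
wrist [332.6   0.  260.1] [  0.  332.6 187.4] [ 478.2 -171.2  295.9] [-0.061  0.079  0.784 -0.612]
pocket [([195.9, 369.9], 0.72)]
catch [([183.4, 410.9], 0.68)]
jar_a [([195.2, 262.7], 0.72), ([194.7, 475.0], 0.71)]
{'time_s': 21.8, 'joint_positions': [-0.57, -0.06, -0.89, 0.24, 0.16, 2.86], 'position': [478.98, -172.67, 133.32], 'ft_force': [-0.4, 0.95, -0.34], 'opening': 62.27}
tool x,y,z [[0.84, -0.209, 0.501], [-0.243, -0.97, 0.002], [0.486, -0.123, -0.865]]
((262.4786071777344, 223.4757537841797), (75.68716430664062, 80.74132537841797), 114.50011444091797) 4248
((530.8739013671875, 223.47361755371094), (78.04073333740234, 97.06124877929688), 75.20030975341797) 1496
[[223.5 262.5]
 [223.5 530.9]]
[ 5.0409e+02 -2.6024e+02 -2.4000e-01] -13.92 [ 0.  -2.6 -0.4  2.6]
[ 5.0393e+02 -2.6186e+02 -2.4000e-01 -3.8600e+00] [ 0.  0. -0. -0.]
[-1.90111761  0.79824955 76.85133473] [-0.04082863 -0.06394725  0.25909817]
[[225.2, 263.1], [221.0, 263.1]]
F [-0.02   0.083  0.13 ] sem [0.061 0.156 0.172] T [ 0.091  0.403 -0.013] J [ 4.0000e-03 -2.3141e+01  2.6353e+01 -4.5570e+00  4.9700e-01 -0.0000e+00] [0.001 0.003 0.002 0.    0.    0.   ]
22.4 [ 478.8 -172.6  132.9] 62.53377361430686
```

View pics/v8_wrist.png

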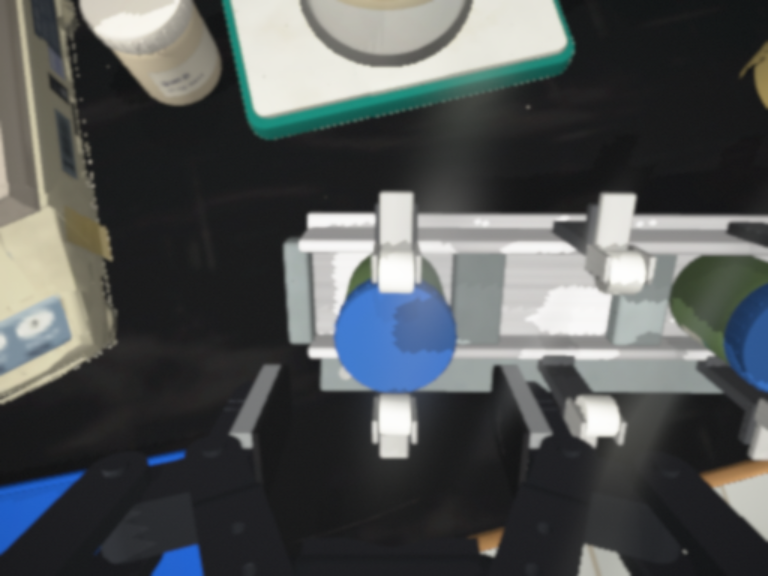

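>>> {"name": "drive_tool", "arguments": {
  "targets": [
    [[-0.0005,0.0008,0.013],[0,0,0.2],0.73],
    [[-0.0005,0.0005,0.013],[0,0,0],0.73],
    [[-0.0005,0,0.013],[0,0,0],0.73],
    [[0,0,0.013],[0,0,0],0.73],
    [[0,0,0.0125],[0,0,0],0.73],
    [[0,0,0.012],[0,0,0],0.73],
    [[0,0,0],[0,0,0],0.73],
    [[0,0,0],[0,0,0],0.73]
  ]
}}

```text
time_s: 23.4
position: [514.3, -182.9, 65.9]
tcp_rot: [0.958, -0.12, 0.257, 0.032]
ft_force: [-0.1, -0.2, -0.6]
opening: 62.0
```

```bash
python3 look.py v9 wrist;python3 -c "
from plan import *
p,M=cur()
print(M.T@(jarpose(1,16)[0]-p), np.degrees(R.from_matrix(M.T@jarpose(1,16)[1]).as_rotvec()))"
```

```text
wrist [332.6   0.  260.1] [  0.  332.6 187.4] [ 513.6 -182.   228.4] [-0.061  0.079  0.785 -0.611]
pocket [([237.1, 412.0], 0.74)]
catch []
jar_a []
{'time_s': 23.6, 'joint_positions': [-0.54, 0.13, -0.92, 0.01, 0.15, 2.89], 'position': [514.49, -183.1, 66.39], 'ft_force': [-0.34, 0.24, 0.25], 'opening': 62.1}
tool x,y,z [[0.839, -0.213, 0.501], [-0.246, -0.969, -0.0], [0.486, -0.123, -0.865]]
[-0.37646845 -0.58104104  0.399477  ] [-0.03398702 -0.06792574  0.04669136]
```

View pics/v9_wrist.png

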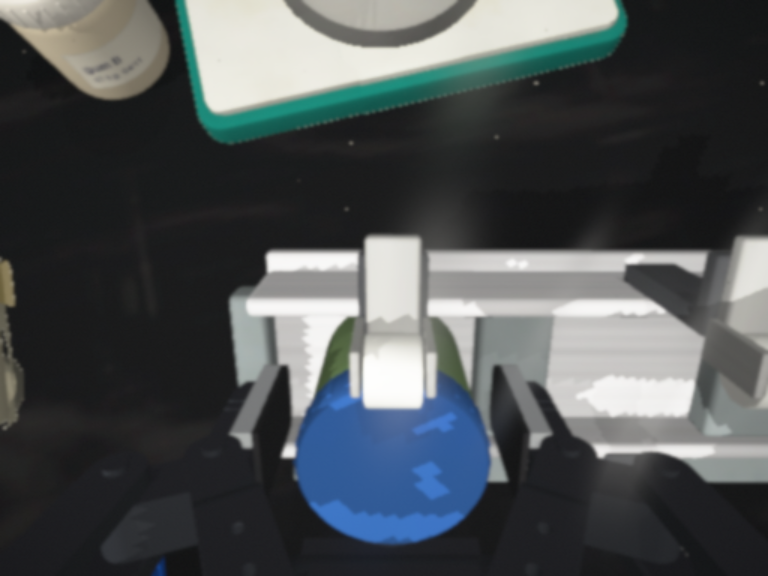

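Fingers straddle the lid, centred (lid at 392, fingers at 390). Grip and draw.

>>> {"name": "drive_tool", "arguments": {
  "targets": [
    [[0,0,0],[0,0,0],0.6],
    [[0,0,0],[0,0,0],0.3],
    [[0,0,0],[0,0,0],0.3],
    [[0,0,0],[0,0,0],0.3],
    [[0,0,0],[0,0,0],0.3],
    [[0,0,0],[0,0,0],0.3],
    [[0,0,0],[0,0,0],0.3],
    [[0,0,0],[0,0,0],0.3]
  ],
  "newtons": 60
}}

```text
time_s: 24.6
position: [514.3, -183.2, 66.5]
tcp_rot: [0.958, -0.12, 0.257, 0.032]
ft_force: [-4.8, 0.2, 6.1]
opening: 46.8
```

>>> {"name": "drive_tool", "arguments": {
  "targets": [
    [[0,0,-0.004],[0,0,0],0.3],
    [[0,0,-0.005],[0,0,0],0.3],
    [[0,0,-0.008],[0,0,0],0.3],
    [[0,0,-0.013],[0,0,0],0.3],
    [[0,0,-0.016],[0,0,0],0.3],
    [[0,0,-0.018],[0,0,0],0.3],
    [[0,0,-0.018],[0,0,0],0.3],
    [[0,0,-0.014],[0,0,0],0.3]
  ]
}}

```text
time_s: 25.6
position: [465.9, -169.9, 148.7]
tcp_rot: [0.959, -0.12, 0.256, 0.031]
ft_force: [-0.8, -0.4, -4.6]
opening: 46.5
```

```bash
python3 look.py v10 wrist side; python3 heft.py 24
```

```text
wrist [332.6   0.  260.1] [  0.  332.6 187.4] [ 465.5 -169.2  311.2] [-0.061  0.077  0.785 -0.611]
pocket [([178.4, 363.7], 0.9)]
catch [([164.6, 396.5], 0.97)]
jar_a [([240.5, 264.2], 0.96), ([181.9, 460.9], 0.75)]
side [388.2   0.  255.8] [  0.  388.2 195.7] [  666.  -1001.3   811.8] [0.464 0.014 0.048 0.885]
{'time_s': 25.85, 'joint_positions': [-0.58, -0.11, -0.88, 0.3, 0.17, 2.85], 'position': [467.04, -170.64, 148.22], 'ft_force': [-0.14, -0.21, -4.64], 'opening': 46.66}
tool x,y,z [[0.84, -0.214, 0.499], [-0.246, -0.969, -0.001], [0.484, -0.122, -0.866]]
F [-0.026  0.146 -4.416] sem [0.104 0.107 0.08 ] T [0.211 0.803 0.004] J [  0.    -23.65   29.518  -5.43    0.704  -0.   ] [0.001 0.027 0.009 0.002 0.    0.   ]
27.05 [ 467.8 -171.2  149.1] 46.8018002604731
```

View pics/v10_wrist.png

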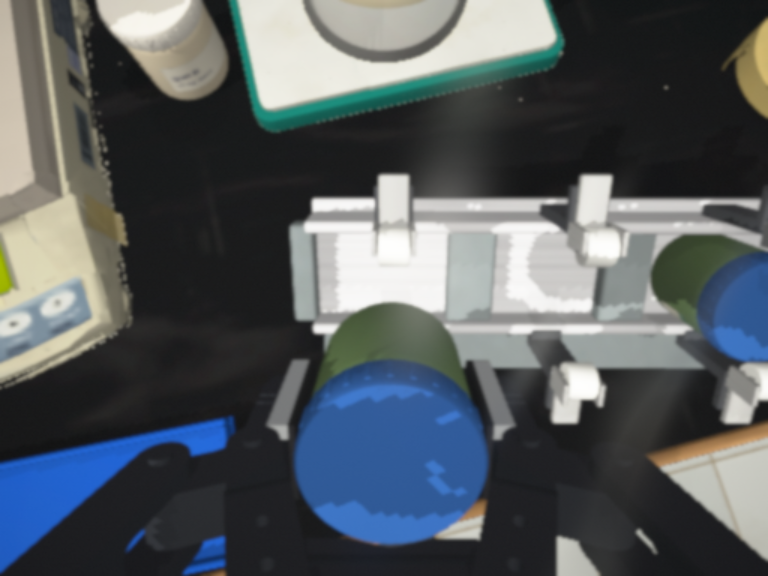

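```bash
python3 -c "
from plan import *
multi([((440,-20,200),None),((460,150,200),None),tray('red',-.97,100)],[4,5,7],.3)"
```

```text
[[[-0.008, -0.035, -0.019], [1.6, -1.4, -6.0], 0.3], [[-0.004, -0.036, -0.018], [1.6, -1.4, -6.0], 0.3], [[-0.0007, -0.0368, -0.0168], [1.6, -1.4, -6.0], 0.3], [[0.0027, -0.0371, -0.0158], [1.6, -1.4, -5.9], 0.3]]
end [440. -20. 200.] max 0.0371 6.0
[[[0.01, -0.033, 0.001], [1.6, -1.4, -6.0], 0.3], [[0.014, -0.031, 0.002], [1.6, -1.4, -6.0], 0.3], [[0.017, -0.03, 0.002], [1.6, -1.4, -6.0], 0.3], [[0.0197, -0.0276, 0.0029], [1.6, -1.4, -6.0], 0.3], [[0.0225, -0.0254, 0.003], [1.6, -1.3, -6.0], 0.3]]
end [459.9 150.  200. ] max 0.033 6.0
[[[0.018, -0.005, 0.018], [1.6, -1.4, -6.0], 0.3], [[0.019, -0.003, 0.018], [1.6, -1.4, -6.0], 0.3], [[0.019, -0.0, 0.018], [1.6, -1.4, -6.0], 0.3], [[0.02, 0.002, 0.017], [1.6, -1.4, -6.0], 0.3], [[0.02, 0.005, 0.016], [1.6, -1.4, -6.0], 0.3], [[0.019, 0.0076, 0.0157], [1.6, -1.4, -5.9], 0.3], [[0.0186, 0.01, 0.0151], [1.6, -1.3, -6.0], 0.3]]
end [558.  267.2 100. ] max 0.02 6.0
```

>>> {"name": "drive_tool", "arguments": {
  "targets": [
    [[-0.008,-0.035,-0.019],[1.6,-1.4,-6.0],0.3],
    [[-0.004,-0.036,-0.018],[1.6,-1.4,-6.0],0.3],
    [[-0.0007,-0.0368,-0.0168],[1.6,-1.4,-6.0],0.3],
    [[0.0027,-0.037,-0.0158],[1.6,-1.4,-5.9],0.3],
    [[0.01,-0.033,0.001],[1.6,-1.4,-6.0],0.3],
    [[0.014,-0.031,0.002],[1.6,-1.4,-6.0],0.3],
    [[0.017,-0.03,0.002],[1.6,-1.4,-6.0],0.3],
    [[0.0197,-0.0276,0.003],[1.6,-1.4,-6.0],0.3]
  ]
}}

```text
time_s: 28.05
position: [456.6, 117.4, 200.4]
tcp_rot: [0.941, 0.306, 0.142, 0.018]
ft_force: [1.1, -0.4, -4.1]
opening: 46.7
```

>>> {"name": "drive_tool", "arguments": {
  "targets": [
    [[0.0225,-0.0254,0.003],[1.6,-1.3,-6.0],0.3],
    [[0.018,-0.005,0.018],[1.6,-1.4,-6.0],0.3],
    [[0.019,-0.003,0.018],[1.6,-1.4,-6.0],0.3],
    [[0.019,0,0.018],[1.6,-1.4,-6.0],0.3],
    [[0.02,0.002,0.017],[1.6,-1.4,-6.0],0.3],
    [[0.02,0.005,0.016],[1.6,-1.4,-6.0],0.3],
    [[0.019,0.0076,0.0157],[1.6,-1.4,-5.9],0.3],
    [[0.0186,0.01,0.015],[1.6,-1.3,-6.0],0.3]
  ]
}}

```text
time_s: 29.05
position: [559.5, 268.1, 99.4]
tcp_rot: [0.742, 0.671, 0.001, 0.0]
ft_force: [0.7, 0.7, -3.9]
opening: 46.2
```

```bash
python3 heft.py 6; python3 look.py v11 wrist; python3 -c "
from plan import *
rows(tray('red',-.97,25),6,op=.3)
"
```

```text
F [ 0.792  0.434 -4.47 ] sem [0.94  0.53  0.305] T [ 0.046 -0.089 -0.015] J [-1.2700e-01 -5.6235e+01  2.6928e+01  2.4600e-01 -3.7000e-02 -1.0000e-03] [0.315 1.869 0.428 0.43  0.09  0.108]
29.35 [558.1 266.9 100.4] 46.73049204107186
wrist [332.6   0.  260.1] [  0.  332.6 187.4] [566.3 349.  241.1] [-0.16   0.008 -0.052  0.986]
pocket []
catch [([288.3, 150.8], 0.74)]
jar_a [([110.8, 259.8], 0.77), ([241.0, 263.5], 0.6)]
{'time_s': 29.55, 'joint_positions': [0.34, 0.53, -0.03, 1.01, 0.0, 2.02], 'position': [558.0, 266.77, 100.82], 'ft_force': [0.37, -0.08, -3.78], 'opening': 46.65}
tool x,y,z [[0.105, 0.995, 0.001], [0.995, -0.105, 0.001], [0.001, 0.001, -1.0]]
[[[0.0, -0.0, 0.013], [0.0, -0.0, 0.0], 0.3], [[0.0, -0.0, 0.013], [0.0, -0.0, 0.0], 0.3], [[0.0, -0.0, 0.012], [0.0, -0.0, 0.0], 0.3], [[0.0, -0.0, 0.013], [0.0, -0.0, 0.0], 0.3], [[0.0001, -0.0001, 0.0124], [0.0, -0.0, 0.0], 0.3], [[0.0002, -0.0001, 0.0124], [0.1, -0.0, 0.0], 0.3]]
end [557.9 267.1  25. ] max 0.013 0.1
```

View pics/v11_wrist.png

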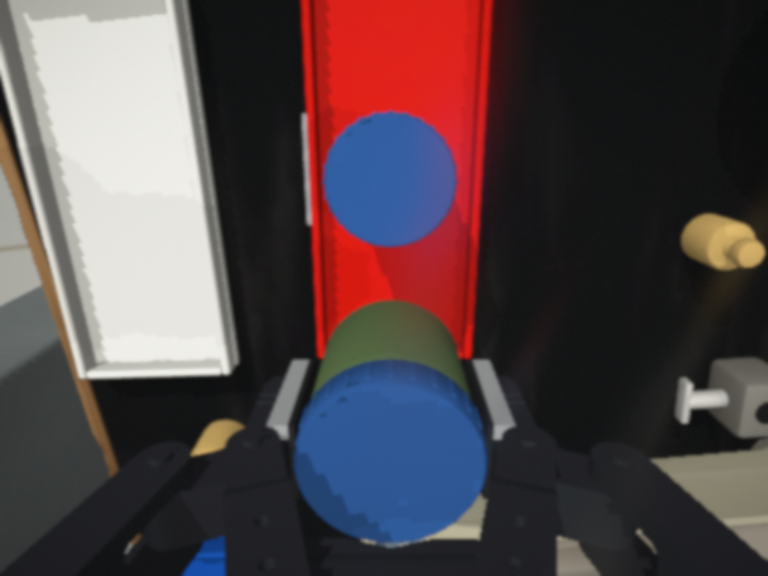

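```bash
python3 -c "
from plan import *
d=viewer.snapshot('scene'); print(onz(d,(297.2,203.9),0)); print(proj(dict(np.load('pics/v11_wrist.npz')),tray('red',-1,4)[0]-np.array([-3,29,0])))
print(proj(dict(np.load('pics/v11_wrist.npz')),tray('red',-1.55,16)[0]))"
```

```text
[452.3544352  192.82693864   0.        ]
[227.87061318 267.89267723]
[240.15608965 260.22526947]
```

>>> {"name": "drive_tool", "arguments": {
  "targets": [
    [[0,0,0.012],[0,0,0],0.3],
    [[0,0,0.016],[0,0,0],0.3],
    [[0,0,0.016],[0,0,0],0.3],
    [[0,0,0.013],[0,0,0],0.3],
    [[0,0,0.01],[0,0,0],0.3],
    [[0,0,0.006],[0,0,0],0.3],
    [[0,0,0.003],[0,0,0],0.3],
    [[0,0,0.0015],[0,0,0],0.3]
  ]
}}

```text
time_s: 30.6
position: [558.4, 267.2, 22.7]
tcp_rot: [0.743, 0.669, 0.001, 0.0]
ft_force: [-0.2, -0.8, -4.3]
opening: 46.3
```

>>> {"name": "drive_tool", "arguments": {
  "targets": [
    [[0,0,0.0005],[0,0,0],0.3],
    [[0,0,0.0005],[0,0,0],0.3],
    [[0,0,0.0005],[0,0,0],0.3],
    [[0,0,0.0005],[0,0,0],0.3],
    [[0,0,0],[0,0,0],0.3],
    [[0,0,0],[0,0,0],0.3],
    [[0,0,0],[0,0,0],0.3],
    [[0,0,0],[0,0,0],0.3]
  ]
}}

```text
time_s: 31.6
position: [558.2, 267.2, 20.8]
tcp_rot: [0.743, 0.669, 0.0, 0.0]
ft_force: [-1.4, -0.4, 1.6]
opening: 46.6
```

>>> {"name": "drive_tool", "arguments": {
  "targets": [
    [[0,0,-0.0005],[0,0,0],0.3],
    [[0,0,0],[0,0,0],0.3],
    [[0,0,0],[0,0,0],0.6],
    [[0,0,0],[0,0,0],0.73],
    [[0,0,0],[0,0,0],0.73],
    [[0,0,0],[0,0,0],0.73],
    [[0,0,-0.01],[0,0,0],0.73],
    [[0,0,-0.02],[0,0,0],0.73]
  ]
}}

```text
time_s: 32.6
position: [557.2, 266.8, 51.0]
tcp_rot: [0.743, 0.669, -0.001, -0.0]
ft_force: [0.2, 0.2, -0.1]
opening: 62.0
```

```bash
python3 look.py v12 wrist; python3 -c "
from plan import *
p,M=cur(); p0=p+[0,0,80]
print('up');s=rows((p0,M),2,op=.73)
multi([((460,140,200),None),((430,-30,210),None),((415,-270,200),None),jarpose(-1,110)],[3,4,5,4],.73,start=s)"
```

```text
wrist [332.6   0.  260.1] [  0.  332.6 187.4] [565.8 349.  191.7] [-0.161  0.009 -0.051  0.986]
pocket []
catch []
jar_a [([121.2, 259.1], 0.91), ([217.7, 260.4], 0.77), ([140.9, 43.2], 0.29)]
{'time_s': 32.8, 'joint_positions': [0.34, 0.57, -0.09, 0.91, 0.0, 2.02], 'position': [558.67, 267.33, 51.64], 'ft_force': [-0.25, 0.09, 0.06], 'opening': 62.39}
tool x,y,z [[0.104, 0.995, 0.001], [0.995, -0.104, 0.002], [0.002, 0.001, -1.0]]
up
[[[0.0, 0.0001, -0.04], [0.0, 0.0, 0.0], 0.73], [[0.0001, 0.0001, -0.04], [0.0, 0.0, 0.0], 0.73]]
end [558.7 267.3 131.6] max 0.04 0.0
[[[-0.046, -0.028, -0.023], [-1.6, 1.4, 6.0], 0.73], [[-0.0475, -0.0229, -0.0247], [-1.6, 1.4, 6.0], 0.73], [[-0.049, -0.0171, -0.0264], [-1.6, 1.3, 6.0], 0.73]]
end [460. 140. 200.] max 0.049 6.0
[[[-0.042, 0.011, -0.005], [-1.6, 1.4, 6.0], 0.73], [[-0.04, 0.015, -0.006], [-1.6, 1.4, 6.0], 0.73], [[-0.0379, 0.0193, -0.0065], [-1.6, 1.4, 6.0], 0.73], [[-0.0356, 0.0233, -0.0068], [-1.6, 1.4, 5.9], 0.73]]
end [429.9 -30.  210. ] max 0.042 6.0
[[[-0.034, 0.034, -0.002], [-1.6, 1.4, 6.0], 0.73], [[-0.031, 0.037, -0.001], [-1.6, 1.4, 6.0], 0.73], [[-0.026, 0.04, -0.001], [-1.6, 1.4, 6.0], 0.73], [[-0.0223, 0.0428, -0.0007], [-1.6, 1.3, 6.0], 0.73], [[-0.0177, 0.0449, 0.0], [-1.7, 1.4, 6.0], 0.73]]
end [ 415. -270.  200.] max 0.0449 6.0
[[[-0.005, 0.013, 0.014], [-1.6, 1.4, 6.0], 0.73], [[-0.003, 0.013, 0.014], [-1.6, 1.4, 6.0], 0.73], [[-0.0027, 0.0134, 0.0141], [-1.6, 1.3, 6.0], 0.73], [[-0.0016, 0.0131, 0.0144], [-1.6, 1.4, 5.9], 0.73]]
end [ 429.5 -325.9  147.3] max 0.0144 6.0
```

View pics/v12_wrist.png

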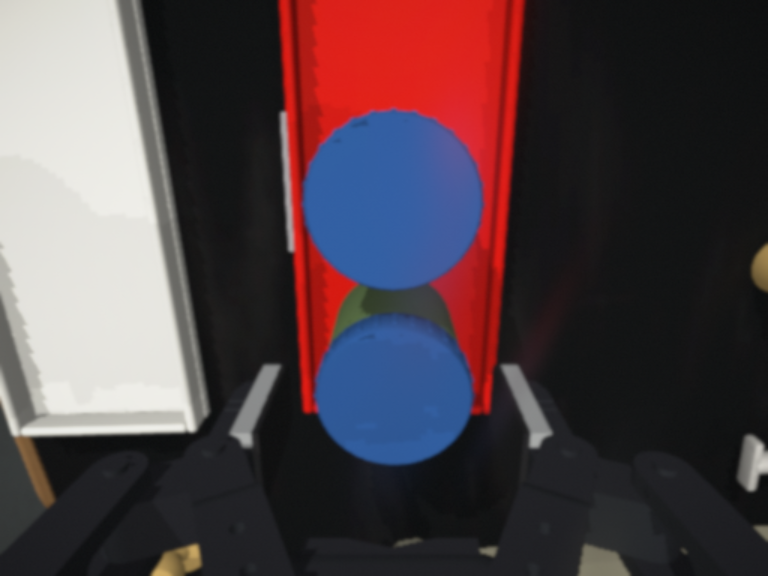

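```bash
python3 -c "
from plan import *
d=dict(np.load('pics/v12_wrist.npz'))
print('near wall top',onz(d,(412/1.5,305/1.5),16),onz(d,(412/1.5,490/1.5),16))
print('lid centre',onz(d,(389/1.5,394/1.5),62), 'other lid',onz(d,(199/1.5,393/1.5),62))
"
```

```text
near wall top [519.02943743 238.11154955  16.        ] [593.96523982 230.39870422  16.        ]
lid centre [558.6991364  272.23950792  62.        ] other lid [564.12379698 328.11509523  62.        ]
```

>>> {"name": "drive_tool", "arguments": {
  "targets": [
    [[0,0,-0.04],[0,0,0],0.73],
    [[0,0,-0.04],[0,0,0],0.73],
    [[-0.046,-0.028,-0.023],[-1.6,1.4,6.0],0.73],
    [[-0.0475,-0.023,-0.0247],[-1.6,1.4,6.0],0.73],
    [[-0.049,-0.017,-0.0264],[-1.6,1.3,6.0],0.73],
    [[-0.042,0.011,-0.005],[-1.6,1.4,6.0],0.73],
    [[-0.04,0.015,-0.006],[-1.6,1.4,6.0],0.73],
    [[-0.038,0.0193,-0.0065],[-1.6,1.4,6.0],0.73]
  ]
}}

```text
time_s: 33.8
position: [436.0, 10.9, 206.6]
tcp_rot: [0.909, 0.402, 0.108, 0.014]
ft_force: [0.8, -0.1, 0.3]
opening: 62.6
```

>>> {"name": "drive_tool", "arguments": {
  "targets": [
    [[-0.0356,0.0233,-0.0068],[-1.6,1.4,5.9],0.73],
    [[-0.034,0.034,-0.002],[-1.6,1.4,6.0],0.73],
    [[-0.031,0.037,-0.001],[-1.6,1.4,6.0],0.73],
    [[-0.026,0.04,-0.001],[-1.6,1.4,6.0],0.73],
    [[-0.0223,0.0428,-0.0007],[-1.6,1.3,6.0],0.73],
    [[-0.0177,0.045,0],[-1.7,1.4,6.0],0.73],
    [[-0.005,0.013,0.014],[-1.6,1.4,6.0],0.73],
    [[-0.003,0.013,0.014],[-1.6,1.4,6.0],0.73]
  ]
}}

```text
time_s: 34.8
position: [421.2, -298.8, 172.2]
tcp_rot: [0.972, -0.016, 0.232, 0.029]
ft_force: [0.1, -0.3, -0.1]
opening: 62.4
```

```bash
python3 -c "
from plan import *
rows(jarpose(-1,92),5,op=.73)"
```

```text
[[[-0.001, 0.005, 0.009], [-0.6, 0.6, 2.3], 0.73], [[-0.0, 0.005, 0.009], [-0.6, 0.5, 2.3], 0.73], [[-0.0, 0.005, 0.009], [-0.6, 0.6, 2.3], 0.73], [[-0.0003, 0.0054, 0.0095], [-0.7, 0.5, 2.4], 0.73], [[-0.0001, 0.0052, 0.0096], [-0.6, 0.6, 2.3], 0.73]]
end [ 438.2 -328.1  131.7] max 0.0096 2.4
```

>>> {"name": "drive_tool", "arguments": {
  "targets": [
    [[-0.001,0.005,0.009],[-0.6,0.6,2.3],0.73],
    [[0,0.005,0.009],[-0.6,0.5,2.3],0.73],
    [[0,0.005,0.009],[-0.6,0.6,2.3],0.73],
    [[-0.0003,0.0054,0.0095],[-0.7,0.5,2.4],0.73],
    [[-0.0001,0.0052,0.0096],[-0.6,0.6,2.3],0.73],
    [[0,0,0],[0,0,0],0.73],
    [[0,0,0],[0,0,0],0.73],
    [[0,0,0],[0,0,0],0.73]
  ]
}}

```text
time_s: 35.8
position: [439.0, -327.3, 133.3]
tcp_rot: [0.959, -0.117, 0.257, 0.033]
ft_force: [0.5, -0.7, -0.2]
opening: 62.6
```

```bash
python3 look.py v13 wrist; python3 -c "
from plan import *
p,M=cur()
print(M.T@(jarpose(-1,16)[0]-p), np.degrees(R.from_matrix(M.T@jarpose(-1,16)[1]).as_rotvec()))
d=dict(np.load('pics/v13_wrist.npz'));print([proj(d,jarpose(-1,h)[0]).round(1).tolist() for h in (58,52)])
"; python3 heft.py 20
```

```text
wrist [332.6   0.  260.1] [  0.  332.6 187.4] [ 438.4 -325.9  295.8] [-0.061  0.079  0.784 -0.613]
pocket [([190.2, 157.3], 0.83)]
catch [([181.1, 116.3], 0.73)]
jar_a [([192.9, 262.2], 0.61), ([189.9, 157.3], 0.48)]
{'time_s': 36.0, 'joint_positions': [-0.94, 0.06, -0.75, 0.34, 0.33, 2.51], 'position': [439.04, -327.37, 133.18], 'ft_force': [0.4, 0.67, 0.06], 'opening': 62.21}
tool x,y,z [[0.84, -0.208, 0.501], [-0.241, -0.97, 0.002], [0.485, -0.123, -0.866]]
[-1.38994802  1.03597014 76.97536644] [-0.048094   -0.0469814   0.35607495]
[[224.5, 263.4], [220.3, 263.3]]
F [-0.027 -0.055  0.147] sem [0.1   0.107 0.107] T [ 0.113  0.387 -0.003] J [ 1.0000e-03 -2.9064e+01  2.5837e+01 -3.7850e+00  1.0520e+00 -0.0000e+00] [0.    0.002 0.002 0.    0.    0.   ]
37.0 [ 439.  -327.3  132.9] 62.53549138231067
```

View pics/v13_wrist.png

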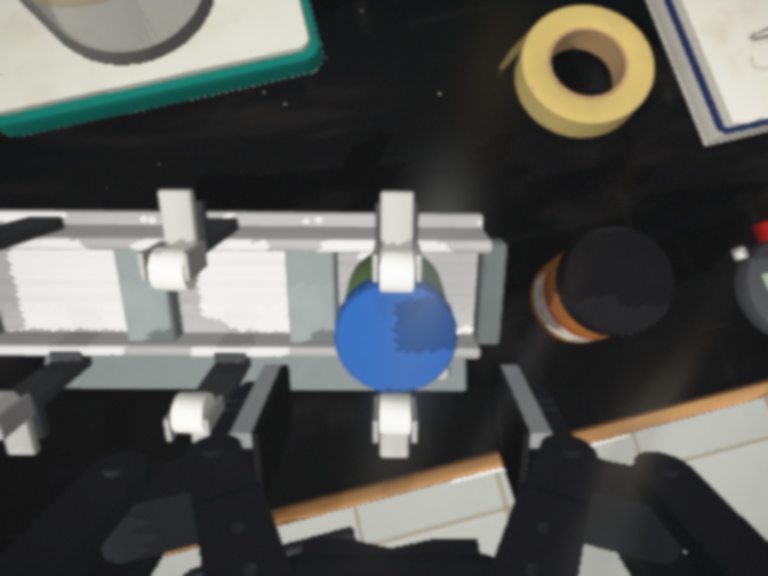

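>>> {"name": "drive_tool", "arguments": {
  "targets": [
    [[-0.0005,0.0007,0.013],[0,0,0.3],0.73],
    [[-0.0005,0.0005,0.013],[0,0,0],0.73],
    [[-0.0003,0,0.013],[0,0,0],0.73],
    [[0,0,0.013],[0,0,0],0.73],
    [[0,0,0.0125],[0,0,0],0.73],
    [[0,0,0.012],[0,0,0],0.73],
    [[0,0,0],[0,0,0],0.73],
    [[0,0,0],[0,0,0],0.73]
  ]
}}

```text
time_s: 38.0
position: [474.7, -337.6, 66.1]
tcp_rot: [0.958, -0.12, 0.257, 0.032]
ft_force: [-0.5, -0.6, 0.5]
opening: 62.0
```

```bash
python3 look.py v14 wrist;python3 -c "
from plan import *
p,M=cur()
print(M.T@(jarpose(-1,16)[0]-p), np.degrees(R.from_matrix(M.T@jarpose(-1,16)[1]).as_rotvec()))"
```

```text
wrist [332.6   0.  260.1] [  0.  332.6 187.4] [ 474.  -336.6  228.6] [-0.062  0.079  0.785 -0.611]
pocket [([238.9, 111.6], 0.58)]
catch [([247.8, 15.2], 0.6)]
jar_a []
{'time_s': 38.2, 'joint_positions': [-0.89, 0.22, -0.78, 0.13, 0.3, 2.57], 'position': [474.77, -337.85, 66.57], 'ft_force': [0.35, 0.7, 0.15], 'opening': 62.11}
tool x,y,z [[0.839, -0.213, 0.501], [-0.246, -0.969, 0.0], [0.486, -0.123, -0.865]]
[-0.23364452 -0.34680694  0.68405903] [-0.02618875 -0.06895973  0.04639929]
```

View pics/v14_wrist.png

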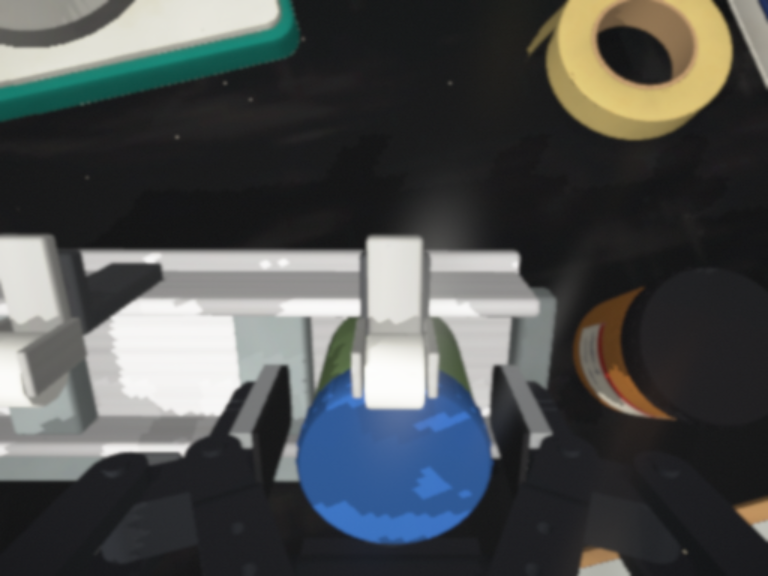

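Centred again and the amber jar is clear. Grip and draw.

>>> {"name": "drive_tool", "arguments": {
  "targets": [
    [[0,0.0005,0],[0,0,0],0.6],
    [[0,0,0],[0,0,0],0.3],
    [[0,0,0],[0,0,0],0.3],
    [[0,0,0],[0,0,0],0.3],
    [[0,0,0],[0,0,0],0.3],
    [[0,0,0],[0,0,0],0.3],
    [[0,0,0],[0,0,0],0.3],
    [[0,0,0],[0,0,0],0.3]
  ],
  "newtons": 60
}}

```text
time_s: 39.2
position: [474.5, -338.3, 66.6]
tcp_rot: [0.958, -0.12, 0.257, 0.032]
ft_force: [-4.2, 1.0, 4.4]
opening: 46.3
```

>>> {"name": "drive_tool", "arguments": {
  "targets": [
    [[0,0,-0.004],[0,0,0],0.3],
    [[0,0,-0.005],[0,0,0],0.3],
    [[0,0,-0.008],[0,0,0],0.3],
    [[0,0,-0.013],[0,0,0],0.3],
    [[0,0,-0.016],[0,0,0],0.3],
    [[0,0,-0.018],[0,0,0],0.3],
    [[0,0,-0.018],[0,0,0],0.3],
    [[0,0,-0.014],[0,0,0],0.3]
  ]
}}

```text
time_s: 40.2
position: [427.1, -325.4, 150.0]
tcp_rot: [0.958, -0.12, 0.257, 0.032]
ft_force: [-0.6, 0.6, -2.1]
opening: 46.5
```

```bash
python3 look.py v15 wrist side; python3 heft.py 30
```

```text
wrist [332.6   0.  260.1] [  0.  332.6 187.4] [ 426.4 -324.6  312.6] [-0.062  0.078  0.785 -0.611]
pocket [([181.1, 163.9], 0.76)]
catch [([165.4, 129.9], 0.66), ([190.5, 373.9], 0.55)]
jar_a [([240.8, 259.6], 0.68)]
side [388.2   0.  255.8] [  0.  388.2 195.7] [  666.  -1001.3   811.8] [0.464 0.014 0.048 0.885]
{'time_s': 40.45, 'joint_positions': [-0.96, 0.02, -0.74, 0.4, 0.33, 2.5], 'position': [427.72, -325.85, 148.86], 'ft_force': [-0.11, -0.12, -1.06], 'opening': 46.43}
tool x,y,z [[0.839, -0.213, 0.5], [-0.246, -0.969, -0.001], [0.485, -0.122, -0.866]]
F [-0.039  0.016 -1.88 ] sem [0.097 0.085 0.111] T [0.138 0.578 0.003] J [-6.0000e-03 -2.8770e+01  2.7427e+01 -4.0270e+00  1.2450e+00  0.0000e+00] [0.004 0.023 0.01  0.001 0.    0.   ]
41.95 [ 428.  -326.3  149.1] 46.834220072270355
```

View pics/v15_wrist.png

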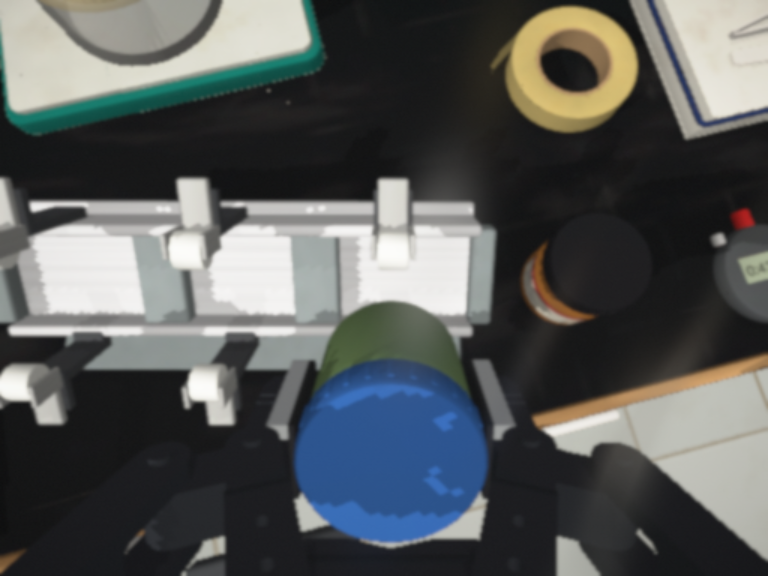

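Weight is about 1.95 N, so roughly 200 g. It goes in the white tray; an error of 50 g downwards would be needed to make that wrong.

```bash
python3 -c "
from plan import *
multi([((420,-150,200),None),((420,60,200),None),tray('white',0,105)],[4,5,7],.3)"
```

```text
[[[-0.005, -0.042, -0.017], [1.6, -1.4, -6.1], 0.3], [[-0.0, -0.043, -0.016], [1.6, -1.4, -6.1], 0.3], [[0.0035, -0.0434, -0.0152], [1.7, -1.3, -6.1], 0.3], [[0.0078, -0.0432, -0.0141], [1.6, -1.4, -6.1], 0.3]]
end [ 420. -150.  200.] max 0.0434 6.1
[[[0.008, -0.041, -0.0], [1.6, -1.4, -6.1], 0.3], [[0.013, -0.04, 0.0], [1.6, -1.4, -6.1], 0.3], [[0.017, -0.038, 0.001], [1.7, -1.3, -6.1], 0.3], [[0.0212, -0.0365, 0.002], [1.6, -1.4, -6.1], 0.3], [[0.0251, -0.0339, 0.0025], [1.7, -1.3, -6.2], 0.3]]
end [420.  60. 200.] max 0.041 6.2
[[[0.025, -0.028, 0.016], [1.6, -1.4, -6.1], 0.3], [[0.028, -0.025, 0.016], [1.6, -1.4, -6.1], 0.3], [[0.031, -0.021, 0.016], [1.6, -1.4, -6.1], 0.3], [[0.033, -0.017, 0.016], [1.6, -1.3, -6.1], 0.3], [[0.035, -0.014, 0.016], [1.7, -1.4, -6.1], 0.3], [[0.0365, -0.0091, 0.0152], [1.6, -1.3, -6.1], 0.3], [[0.0376, -0.0048, 0.0145], [1.7, -1.4, -6.1], 0.3]]
end [437.5 328.  105. ] max 0.0376 6.1
```

>>> {"name": "drive_tool", "arguments": {
  "targets": [
    [[-0.005,-0.042,-0.017],[1.6,-1.4,-6.1],0.3],
    [[0,-0.043,-0.016],[1.6,-1.4,-6.1],0.3],
    [[0.0035,-0.0434,-0.015],[1.7,-1.3,-6.1],0.3],
    [[0.008,-0.043,-0.014],[1.6,-1.4,-6.1],0.3],
    [[0.008,-0.041,0],[1.6,-1.4,-6.1],0.3],
    [[0.013,-0.04,0],[1.6,-1.4,-6.1],0.3],
    [[0.017,-0.038,0.001],[1.7,-1.3,-6.1],0.3],
    [[0.021,-0.0365,0.002],[1.6,-1.4,-6.1],0.3]
  ]
}}

```text
time_s: 42.95
position: [420.1, 18.8, 200.3]
tcp_rot: [0.939, 0.313, 0.143, 0.018]
ft_force: [0.9, 0.2, -1.8]
opening: 46.4
```

>>> {"name": "drive_tool", "arguments": {
  "targets": [
    [[0.025,-0.034,0.0025],[1.7,-1.3,-6.2],0.3],
    [[0.025,-0.028,0.016],[1.6,-1.4,-6.1],0.3],
    [[0.028,-0.025,0.016],[1.6,-1.4,-6.1],0.3],
    [[0.031,-0.021,0.016],[1.6,-1.4,-6.1],0.3],
    [[0.033,-0.017,0.016],[1.6,-1.3,-6.1],0.3],
    [[0.035,-0.014,0.016],[1.7,-1.4,-6.1],0.3],
    [[0.0365,-0.009,0.015],[1.6,-1.3,-6.1],0.3],
    [[0.0376,-0.005,0.0145],[1.7,-1.4,-6.1],0.3]
  ]
}}

```text
time_s: 43.95
position: [437.8, 329.4, 104.5]
tcp_rot: [0.73, 0.683, -0.0, 0.0]
ft_force: [-0.0, 0.3, -1.7]
opening: 46.6
```

```bash
python3 look.py v16 wrist; python3 heft.py 20; python3 -c "
from plan import *
d=dict(np.load('pics/v16_wrist.npz'))
for c in ('white',):
  print(c,[ (np.round(r['point'],1).tolist(),onz(d,r['point'],4).round(0).tolist(),round(r['p'],2)) for r in models.spot_point('tray_%s_floor'%c,'wrist')][:2])
rows(tray('white',0,25),6,op=.3)
"
```

```text
wrist [332.6   0.  260.1] [  0.  332.6 187.4] [443.2 411.9 245.2] [-0.161  0.006 -0.033  0.986]
pocket []
catch []
jar_a [([185.1, 425.0], 0.86), ([252.0, 409.9], 0.82), ([240.0, 260.4], 0.76)]
{'time_s': 44.15, 'joint_positions': [0.53, 0.39, -0.24, 0.94, -0.0, 2.17], 'position': [437.31, 328.21, 104.27], 'ft_force': [0.59, 0.35, -2.43], 'opening': 46.29}
tool x,y,z [[0.069, 0.998, -0.001], [0.998, -0.069, -0.001], [-0.001, -0.001, -1.0]]
F [-0.034  0.226 -1.69 ] sem [0.109 0.107 0.106] T [-0.007  0.002 -0.008] J [ 1.2000e-01 -4.5357e+01  2.5260e+01 -1.6000e-02  6.0000e-03 -0.0000e+00] [0.055 0.083 0.019 0.01  0.005 0.   ]
45.15 [437.3 327.7 104.9] 46.728816544158704
white [([193.4, 262.8], [439.0, 326.0, 4.0], 0.68)]
[[[0.0, 0.0, 0.013], [-0.0, 0.0, -0.0], 0.3], [[0.0, 0.0, 0.013], [-0.0, 0.0, -0.0], 0.3], [[0.0, 0.0, 0.013], [-0.0, 0.0, -0.0], 0.3], [[0.0, 0.0, 0.014], [-0.0, 0.0, -0.0], 0.3], [[0.0002, 0.0001, 0.0135], [-0.0, 0.0, -0.0], 0.3], [[0.0001, 0.0001, 0.0134], [-0.0, 0.0, -0.0], 0.3]]
end [437.5 328.   25. ] max 0.014 0.0
```

View pics/v16_wrist.png

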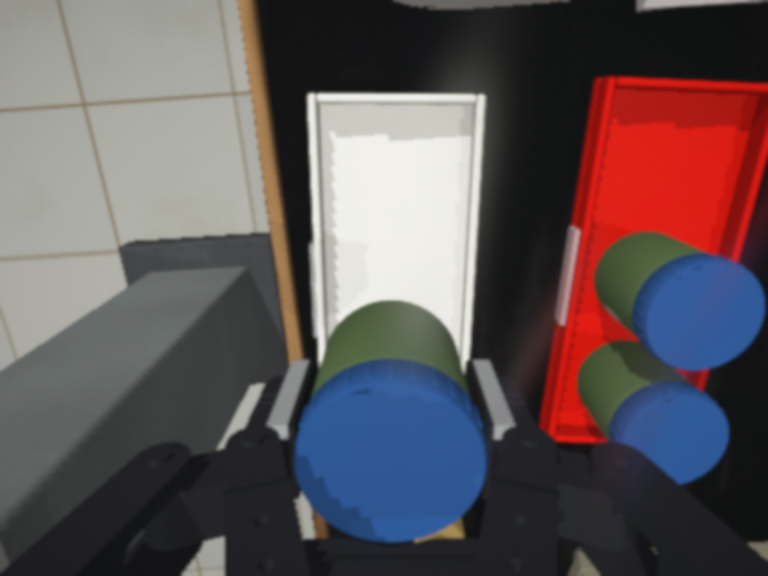

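```bash
python3 heft.py 4; python3 -c "
from h import *
print(get_state()['joint_positions'])"
```

```text
F [-0.265 -0.079 -1.695] sem [0.134 0.097 0.212] T [0.013 0.019 0.009] J [-1.0000e-03 -4.5581e+01  2.5227e+01  8.0000e-03 -3.0000e-03  0.0000e+00] [0.001 0.002 0.    0.    0.    0.   ]
45.4 [437.4 327.7 104.9] 46.539189434152526
[ 5.27308780e-01  3.91124480e-01 -2.36132276e-01  9.44101741e-01
 -5.36242401e-04  2.16820004e+00]
```

>>> {"name": "drive_tool", "arguments": {
  "targets": [
    [[0,0.0005,0.012],[0,0,0],0.3],
    [[0,0,0.016],[0,0,0],0.3],
    [[0,0,0.016],[0,0,0],0.3],
    [[0,0,0.016],[0,0,0],0.3],
    [[0,0,0.012],[0,0,0],0.3],
    [[0,0,0.006],[0,0,0],0.3],
    [[0,0,0.003],[0,0,0],0.3],
    [[0,0,0.001],[0,0,0],0.3]
  ]
}}

```text
time_s: 46.4
position: [438.1, 327.8, 23.1]
tcp_rot: [0.731, 0.682, -0.0, 0.0]
ft_force: [0.2, -0.5, -1.1]
opening: 46.6
```

>>> {"name": "drive_tool", "arguments": {
  "targets": [
    [[0,0,0.0005],[0,0,0],0.3],
    [[0,0,0.0005],[0,0,0],0.3],
    [[0,0,0.0005],[0,0,0],0.3],
    [[0,0,0.0003],[0,0,0],0.3],
    [[0,0,0],[0,0,0],0.3],
    [[0,0,0],[0,0,0],0.3],
    [[0,0,0],[0,0,0],0.3],
    [[0,0,0],[0,0,0],0.3]
  ]
}}

```text
time_s: 47.4
position: [437.8, 327.6, 21.1]
tcp_rot: [0.731, 0.682, -0.0, 0.0]
ft_force: [0.1, 1.1, -1.3]
opening: 46.4
```

```bash
python3 heft.py 3
```

```text
F [-0.297  0.274 -1.646] sem [0.172 0.394 0.152] T [-0.004  0.01  -0.01 ] J [-0.0000e+00 -4.7009e+01  2.2441e+01  7.0000e-03 -3.0000e-03  0.0000e+00] [0. 0. 0. 0. 0. 0.]
47.55 [437.9 327.6  21.1] 46.38285160106747
```

Not yet touching; a little lower.

>>> {"name": "drive_tool", "arguments": {
  "targets": [
    [[0,0,0.0004],[0,0,0],0.3],
    [[0,0,0.0004],[0,0,0],0.3],
    [[0,0,0],[0,0,0],0.3],
    [[0,0,0],[0,0,0],0.3],
    [[0,0,0],[0,0,0],0.3],
    [[0,0,0],[0,0,0],0.3],
    [[0,0,0],[0,0,0],0.3],
    [[0,0,0],[0,0,0],0.3]
  ]
}}

```text
time_s: 48.55
position: [437.9, 327.7, 20.9]
tcp_rot: [0.731, 0.682, -0.0, 0.0]
ft_force: [-0.7, -2.4, 5.4]
opening: 46.5
```

```bash
python3 heft.py 2
```

```text
F [-1.149 -2.399  5.825] sem [0.33  0.023 0.276] T [-0.271  0.461  0.009] J [ 1.050e-01 -4.362e+01  2.173e+01 -1.078e+00  3.900e-02  2.100e-02] [0. 0. 0. 0. 0. 0.]
48.65 [437.9 327.6  20.9] 46.1452778594761
```

Contact (about 7 N). Ease off, release, back up.

>>> {"name": "drive_tool", "arguments": {
  "targets": [
    [[0,0,-0.0005],[0,0,0],0.3],
    [[0,0,0],[0,0,0],0.3],
    [[0,0,0],[0,0,0],0.6],
    [[0,0,0],[0,0,0],0.73],
    [[0,0,0],[0,0,0],0.73],
    [[0,0,0],[0,0,0],0.73],
    [[0,0,-0.01],[0,0,0],0.73],
    [[0,0,-0.02],[0,0,0],0.73]
  ]
}}

```text
time_s: 49.65
position: [437.2, 327.2, 50.9]
tcp_rot: [0.731, 0.682, -0.001, 0.0]
ft_force: [0.6, 0.1, 0.9]
opening: 61.9
```

>>> {"name": "drive_tool", "arguments": {
  "targets": [
    [[0,-0.0005,-0.02],[0,0,0],0.73],
    [[0,0,-0.02],[0,0,0],0.73],
    [[0,0,-0.0139],[0,0,0],0.73],
    [[0,0,0],[0,0,0],0.73],
    [[0,0,0],[0,0,0],0.73],
    [[0,0,0],[0,0,0],0.73],
    [[0,0,0],[0,0,0],0.73],
    [[0,0,0],[0,0,0],0.73]
  ]
}}

```text
time_s: 50.65
position: [437.2, 327.6, 104.4]
tcp_rot: [0.731, 0.682, -0.001, 0.0]
ft_force: [-0.3, 0.4, -0.0]
opening: 62.1
```

```bash
python3 look.py v17 wrist scene side; python3 heft.py 6; python3 -c "
from h import *
print(get_state()['joint_positions'])"
```

```text
wrist [332.6   0.  260.1] [  0.  332.6 187.4] [442.9 410.2 245. ] [-0.161  0.006 -0.034  0.986]
pocket []
catch []
jar_a [([187.6, 260.1], 0.85), ([249.4, 411.2], 0.79), ([180.5, 426.8], 0.75)]
scene [408.8   0.  253.1] [  0.  408.8 198.5] [ -83.9  392.4 1116.3] [-0.156  0.306  0.823 -0.451]
side [388.2   0.  255.8] [  0.  388.2 195.7] [  666.  -1001.3   811.8] [0.464 0.014 0.048 0.885]
{'time_s': 50.95, 'joint_positions': [0.53, 0.39, -0.24, 0.94, -0.0, 2.17], 'position': [437.41, 327.73, 104.78], 'ft_force': [1.25, 0.95, -0.57], 'opening': 62.53}
tool x,y,z [[0.07, 0.998, -0.001], [0.998, -0.07, -0.0], [-0.0, -0.001, -1.0]]
F [0.321 0.328 0.158] sem [0.206 0.226 0.211] T [ 0.017  0.015 -0.024] J [-1.0000e-03 -4.4582e+01  2.4579e+01  6.0000e-03 -2.0000e-03 -0.0000e+00] [0.    0.004 0.002 0.    0.    0.   ]
51.25 [437.3 327.7 104.7] 62.19638112277195
[ 5.27281328e-01  3.91245143e-01 -2.36511883e-01  9.43607190e-01
 -5.67036483e-04  2.16816908e+00]
```

View pics/v17_wrist.png

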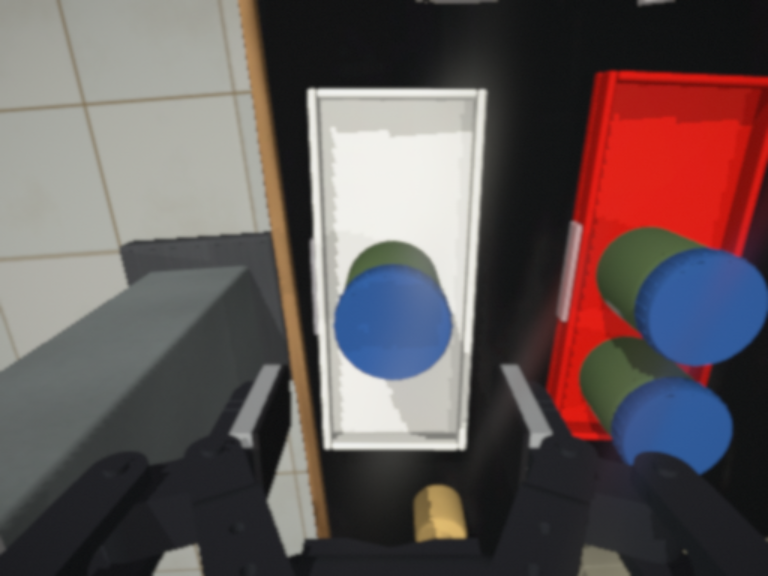

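View pics/v17_side.png

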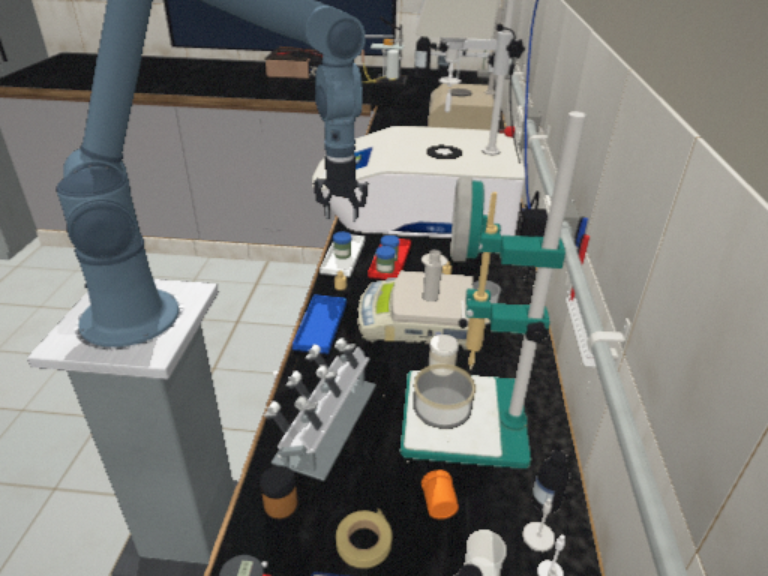

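The joint-torque difference loaded versus empty at the same pose gives 1.84 N, about 188 g, which agrees with white. All three jars are upright and the gripper is clear. Handing in.

```bash
python3 -c "
from h import *
print(job.finish_job(), get_state()['time_s'])"
```

```text
the job is handed in; nothing more can be done
the job is handed in; nothing more can be done
```

All three jars are out of the carrier and sorted. I handed the job in at about 51 s of the allowed 72 s.

| Jar | Pocket | Estimated mass | Tray |
|---|---|---|---|
| jar_b | middle | about 390 g | red, centre |
| jar_c | left-hand (+y) | about 450 g | red, -y position |
| jar_a | right-hand (-y) | about 190 g | white, centre |

- **jar_a's mass:** my readings disagreed a little. The wrist force gave about 197 g tilted and 172 g upright, and the shoulder torque (joint 2), loaded against empty in the same pose, gave 188 g. All of these lie in the 150 to 210 g band where the white or the blue tray will do.
- **Final pictures:** they show all three jars upright inside their trays and the gripper clear above. The amber jar, the brass weight between the trays, the beige jar and the orange look-alike appear undisturbed. I did not check the small weight and the boss head again at the end.
- **Set-down force:** jar_b was pressed on the tray floor with about 14 N before I eased off and opened the gripper. The other two saw 6 to 7 N.
- **jar_c's fit:** it stands about 4 to 8 mm from the end wall of the red tray by my measurements. It reached the floor at the same tool height as jar_b, so it is not on the wall.

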